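Feel the drive unit's toggle, then put the dish where it may stand

TASK

The drive unit's pilot lamp is dead, so reach under its brow and touch the lever of its power toggle lightly with a fingertip to find which way it is thrown; never switch off a drive that is on. If it is already on, leave it and set the blue-lidded dish inside the orange frame on the stage's glass; if it is off, switch it on and set the dish wholly on the white tile instead, keeping it off the stage, because the needles sweep across the stage while the drive homes itself. Keep the dish level, put it down rather than drop it, stay clear of the two manipulators and leave everything else where it is.

Things in the scene. Friction and masses are not known exactly. Their poses are not given: they have to be found in the camera images.
- drive: motor drive unit of the manipulators: light grey desktop case 200 deep (x) x 230 wide (y) x 118 mm high, fixed, at the left. Origin: centre of its underside. Its front looks along its own -x, roughly to the robot. The black front panel lies 32 mm back, under a brow and between 3 mm side cheeks (inner faces 112 mm either side of the middle)
- brow (a point): middle of the brow's front lower edge, 115 mm above the bench, 32 mm in front of the panel; axes as the drive unit's. The brow is the case top's 3 mm thick overhang. A green dot on top of it, 22 mm right of the middle (-y, looking at the front), marks the toggle's ON side
- switch (a point): centre of the power toggle on the panel's face, 55 mm above the bench, mid-width; axes as the drive unit's (-x out of the panel, +y to the left looking at the front). A 12 mm thick bushing stands 10 mm out of the panel and carries the lever. Panel free for 75 mm to both sides. Open to the front: reached with the hand tilted about 45 degrees; which way the lever lies is not reported
- pivot (a point): point 8 mm out of the panel, where the level steel bat lever (5 to 6.6 mm thick) turns about the vertical; it ends 23 mm further out. Thrown 19 degrees to one side: its end is 7 mm to +y (left, OFF) or to -y (right, ON), against a firm stop. A sideways push of 4 N at its end (8 N halfway out) starts it; past the middle it snaps over by itself
- stage: fixed stage: black plate 200 (x) x 260 (y) x 12 mm, top 80 mm above the bench, on four posts, with the two manipulators standing beside it. Origin: on the bench under the plate's centre
- window (a point): centre of the glass window in the stage plate, at the level of its top (80 mm above the bench), where a dish stands: flat, 80 x 80 mm inside its orange frame, flush with the plate
- manip_left: left motorised manipulator (silver and black) with its thin needle, fixed to the stage's frame. Origin: same point as the stage's. In that frame its needle's tip is at (56, 62, 125) mm, and needle, holder and head rise from there outwards to (90, 205, 205) mm and beyond; its base and column stand at (83, 178) mm, up to 200 mm high
- manip_right: right manipulator, the mirror image of the left one: needle tip at (56, -62, 125) mm in the stage's frame, rising outwards to (90, -205, 205) mm; base at (83, -178) mm
- tile: white ceramic tile 100 x 100 x 8 mm lying on the bench on the right, fixed. Origin: centre of its underside
- tile_top (a point): centre of the tile's top face, 8 mm above the bench
- dish: sample dish with a blue lid, closed: one round piece of 55 mm diameter, 15 mm high, about 40 g, standing on the bench in front of the stage. Origin: centre of its underside; z is up through the lid. Take it across its diameter
- spares: stack of three white-lidded spare dishes, 55 mm diameter, 46 mm high, a bystander. Origin: centre of its underside
- dropper: amber dropper bottle, 36 mm diameter, 75 mm high, a bystander. Origin: centre of its underside
- tipbox: grey box of yellow pipette tips, 85 x 120 x 60 mm, a bystander. Origin: centre of its underside
- forceps: steel forceps lying on the bench, 135 x 14 x 4 mm along their own x, a bystander. Origin: about mid-length
- slidebox: green slide box 102 x 87 x 34 mm, a bystander. Origin: centre of its underside

How it is judged:
On the way:
1. a fingertip touches the toggle's lever (contact force between the fingers and toggle_c1 above 0.3 N).
At the end, for the whole second after the job is handed in: The toggle is on; the dish stands level (3 degrees) and still: if the toggle was on from the start, its centre is within 12.5 mm of the middle of the stage's window (inside the orange frame); if it was off, within 22.5 mm of the middle of the tile (wholly on it) (y of toggle_c1 in the frame of switch below -0.003 m and angle between dish's own z axis and vertical below 0.06 rad and linear speed of dish below 0.01 m/s and ((distance of toggle_c1 from where it was at the start of the episode below 0.002 m and (horizontal distance between dish and window below 0.0125 m and z of dish in the frame of window between -0.003 and 0.003 m)) or (distance of toggle_c1 from where it was at the start of the episode above 0.005 m and (horizontal distance between dish and tile_top below 0.0225 m and z of dish in the frame of tile_top between -0.003 and 0.003 m)))); the robot touches nothing.
It fails at once if a drive that was on is switched off (the lever is taken to the off side) (y of toggle_c1 in the frame of switch above 0.001 m and distance of toggle_c1 from where it was at the start of the episode above 0.005 m).
It fails at once if the dish touches the stage once the toggle has been switched from off to on (y of toggle_c1 in the frame of switch below -0.003 m and distance of toggle_c1 from where it was at the start of the episode above 0.005 m and contact force between dish and stage above 0.05 N).
It fails at once if the drive unit or its lever is pushed with more than 30 N, or a manipulator or its needle with more than 1 N (contact force between any of the fingers, the arm and drive above 30 N or contact force between anything else and manip_left above 1 N or contact force between anything else and manip_right above 1 N).
It fails at once if the dish is tipped by more than 30 degrees, or dropped or thrown (faster than 0.6 m/s while not held: a fall of about 20 mm) (angle between dish's own z axis and vertical above 0.52 rad or (linear speed of dish above 0.6 m/s and contact force between the fingers and dish below 0.05 N)).
It fails at once if another thing on the bench is shifted by more than 25 mm (distance of any of spares, dropper, tipbox, forceps, slidebox from where it was at the start of the episode above 0.025 m).
It also fails if it takes over 62 s, if anything falls off the work surface, if the arm or the gripper's body presses on something with over 40 N, if the wrist force passes 120 N, or if a joint passes its speed limit or range.

ROBOT

A 7-joint arm with a two-finger parallel gripper is mounted at the origin on the work surface. World frame = base frame: x ahead of the robot, y to its left, z up, the work surface at z = 0. Lengths are in m, angles in rad, forces in N, time in s.
With the tool pointing down it reaches from about 0.4 to 0.85 m from the base axis. Payload 4.5 kg.
Tool frame: the origin (TCP) lies midway between the tips of the shut fingers; the grasp point (between the pads) lies bot.grip_depth behind it (bot.grip_depth is the distance from the TCP to the grasp point, in m); z points along the fingers, y is the line along which they close (so a half turn about z gives the same grasp; the last joint's range is limited). The gripper opens to 85 mm and grips with 20 to 120 N. Pads are 22 mm wide; open, the fingers measure 114 mm over their backs; the gripper's body (76 mm by 85 mm) begins 54 mm behind the grasp point. The pads swing forward as they close: fully open they stand 13 mm farther back than shut.
Start: joints at [1.163, 0.689, -0.195, 1.565, 0.157, 0.902, -0.215], TCP at [0.267, -0.565, 0.194] pointing down, gripper open.
Joint ranges: [-3.01, 3.01], [-0.46, 2.08], [-1.47, 1.51], [0.13, 2.56], [-1, 4.14], [0.04, 2.09], [-2.66, 2.66]. Speed limits (rad/s): [2.57, 2.57, 3.14, 3.14, 3.14, 3.14, 3.14].

INTERFACE

Orientations are given as a unit quaternion [w, x, y, z].
In Python, from bench import bot, camera gives the robot as it stands.
- The arm moves only by the shell command python3 -m crank 'ROWS'. ROWS is JSON, a list of rows, each a list of 7 numbers: the shift along the tool's x, y, z in mm, then the turn, a rotation vector about the tool's x, y, z in degrees, then the finger opening in mm, from 0 to 85.4. In form: [[dx, dy, dz, rx, ry, rz, jaw], ...]. A call has 1 to 8 rows; each row shifts and turns the commanded pose from where the row before left it, along the tool's axes as they then stand; what a row does not reach is not made up. A row lasts 1/12 s, in which the tool goes at most 41.7 mm and 7.16 degrees, less where a joint would pass 70% of its speed; a pose out of reach is approached as far as the arm can. A call is refused whole if a number of a shift passes 41.7 or a number of a turn 7.16, either way. A call with a gripper value outside its range is refused whole. The fingers move at their own pace and stop on an object; the grip force is fixed at half the most. Time passes only in rows, so rows that do not move let the fingers close. It gives the time, the measured TCP pose, the force, the opening and the grip force at its end, in the units of the state.
- bot.read_state(): the state, without advancing time (a new reading comes with each control period).
- camera(name): name is "scene" or "side" or "wrist"; returns a dict with "image" (384x512x3 uint8, red, green, blue), "fovy" (degrees; the focal length in pixels is half the picture's height over the tangent of half this angle, whatever the lens; pixels are square), "cx", "cy" (the principal point, pixels), "R" (3x3) and "t" (3): a world point X has camera coordinates R X + t. Camera axes: x right, y down, z forward; pixel columns grow to the right and rows downward; lengths in m; the calibration is good to about 2 mm. A picture is of the moment at which its call begins. There is no depth.
- bot.sign_off(): hands the job in; it is judged then, once.
The state is a dict: "time_s": time; "joint_pos": joint angles; "joint_vel": joint speeds; "joint_efforts": joint torques, N m; "eef_pos": TCP position; "ee_rot": TCP orientation; "force": force on the tool from outside, world axes, zero at the start; "torque": the same for the moment, N m; "finger_gap": opening from 0.0 (shut) to 1.0 (fully open); "grip_force": force on a finger pad.
Only numpy, scipy, OpenCV 4.12 (cv2) and the standard library are available. Lean on these libraries where they do the work, as an engineer would, in place of code of your own. Each camera call takes 0.05 s, during which the arm holds its last target. There are 200 camera calls.

## Working session

There is one attempt and no reset: what is moved stays moved. The work goes in short steps, Python scripts to look and compute and a shell command to move; the robot and the scene stay as the last step left them, time stands still between calls to the robot, and variables do not carry over. Pictures are saved under pics/ and viewed, at most 10 in all, crops included, and the job is handed in when it is done.

```bash
ls; mkdir -p pics
python3 - <<'E'
from bench import bot,camera
import cv2
print(bot.read_state(), bot.grip_depth)
for n in("scene","side","wrist"):
    c=camera(n); cv2.imwrite(f"pics/{n}0.png",c["image"][:,:,::-1]); print(n,c["fovy"],c["cx"],c["cy"],c["R"],c["t"])
E
```

```text
pics
{'time_s': 0.0, 'joint_pos': array([ 1.16278897,  0.69002501, -0.19447686,  1.56640097,  0.15725653,
        0.90242876, -0.21512023]), 'joint_vel': array([ 8.58792365e-04, -8.86057502e-04, -3.77201463e-04,  5.72894598e-04,
       -2.18509042e-03, -1.60118025e-03, -5.23403982e-05]), 'joint_efforts': array([-5.30744626e-05, -5.39607167e+01, -1.26637939e+00, -1.58543962e+01,
        9.17157886e-03,  9.43357358e-03,  1.14438797e-05]), 'eef_pos': array([ 0.26686501, -0.56435173,  0.19354236]), 'ee_rot': array([-9.01830482e-04,  9.75697707e-01,  2.19118926e-01, -2.61214465e-04]), 'force': array([-0.27355902, -0.4682322 , -0.11439638]), 'torque': array([ 0.02175308, -0.05253605,  0.03793933]), 'grip_force': 0.0, 'finger_gap': 0.998627504298314} 0.0187
scene 47.34940455773618 257.18585557407613 194.94871987617125 [[ 0.78714939  0.61673126  0.00619639]
 [ 0.51957394 -0.65766484 -0.54545383]
 [-0.33232328  0.43257314 -0.83811796]] [-0.37947099 -0.22981735  1.38191399]
side 53.91668472777144 259.62740630521876 193.62956998594427 [[-0.97236174 -0.23249621  0.02140483]
 [-0.13760868  0.49661734 -0.85699187]
 [ 0.18861735 -0.83625159 -0.5148852 ]] [0.4828501  0.14757103 0.99066101]
wrist 63.82364099890036 252.10373165985015 193.10438849418253 [[ 0.42791865 -0.90381598 -0.00152014]
 [-0.85629164 -0.40595495  0.31931991]
 [-0.28922354 -0.13534127 -0.94764576]] [-0.62546776 -0.0415402   0.38027157]
```

View pics/scene0.png

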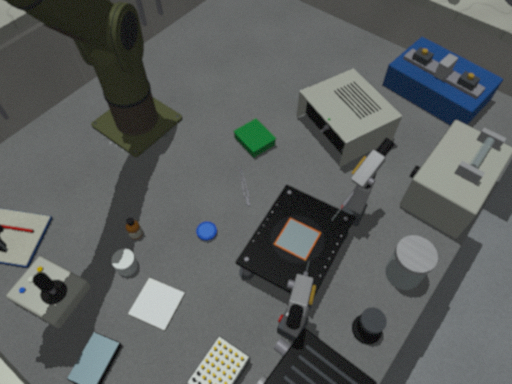

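View pics/side0.png

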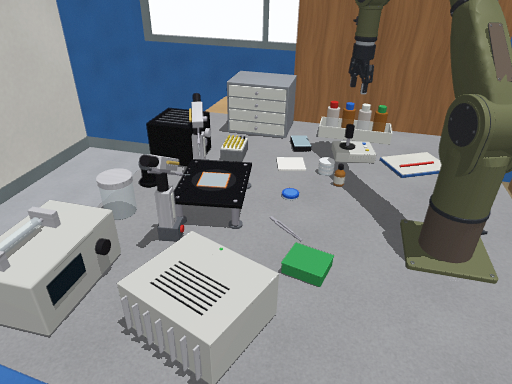

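The scene picture shows the drive's top at about (350,108) with its front facing lower left, the slide box (255,137) before it, the dish at (206,231), the window at (297,239) and the tile at (157,303). In the side picture the green dot is at about (222,248) and the dish at (290,193).

```bash
cat > h.py <<'E'
import numpy as np,cv2
from bench import bot,camera
def ray(c,p):
    f=192/np.tan(np.radians(c["fovy"]/2)); R=np.array(c["R"]);t=np.array(c["t"])
    d=R.T@np.array([(p[0]-c["cx"])/f,(p[1]-c["cy"])/f,1]); return -R.T@t,d
def plane(c,p,z):
    o,d=ray(c,p); return o+d*(z-o[2])/d[2]
def proj(c,X):
    f=192/np.tan(np.radians(c["fovy"]/2)); q=np.array(c["R"])@np.array(X)+c["t"]; return q[:2]/q[2]*f+[c["cx"],c["cy"]]
def tri(c1,p1,c2,p2):
    o,d=ray(c1,p1);O,D=ray(c2,p2); s=np.linalg.lstsq(np.c_[d,-D],O-o,rcond=None)[0]
    a,b=o+d*s[0],O+D*s[1]; return (a+b)/2,np.linalg.norm(a-b)
def blobs(c,lo,hi,n=3,mn=4):
    h=cv2.cvtColor(c["image"],cv2.COLOR_RGB2HSV); m=cv2.inRange(h,np.array(lo),np.array(hi))
    k,l,s,ce=cv2.connectedComponentsWithStats(m); o=[i for i in np.argsort(-s[1:,4])+1 if s[i,4]>=mn][:n]
    return [(s[i,4],ce[i],l==i) for i in o]
E
python3 - <<'E'
from h import *
C={n:camera(n) for n in("scene","side")}
np.set_printoptions(precision=4,suppress=True)
R={"blue":((105,150,60),(125,255,255),.012),"green":((45,120,40),(80,255,255),.1),"orange":((5,90,90),(18,255,255),.08),"white":((0,0,190),(180,40,255),.008)}
for k,(lo,hi,z) in R.items():
  for n in C:
    for a,ce,m in blobs(C[n],lo,hi,6):
        r=cv2.minAreaRect(np.argwhere(m)[:,::-1].astype(np.float32)); print(k,n,a,ce,plane(C[n],ce,z),[plane(C[n],p,z)[:2].round(3).tolist() for p in cv2.boxPoints(r)] if a>100 else "")
s=C["scene"]["image"][55:180,280:420]; d=C["side"]["image"][225:384,110:290]
a=cv2.resize(s,None,fx=5,fy=5,interpolation=2); b=cv2.resize(d,(720,636)[:2],interpolation=2)
w=cv2.resize(d,None,fx=3.3,fy=3.3,interpolation=2)
cv2.imwrite("pics/c_scene.png",a[:600,:,::-1]);cv2.imwrite("pics/c_side.png",w[:,:,::-1])
E
```

```text
blue scene 3608 [441.6159  84.3124] [0.6837 0.7441 0.012 ] [[0.517, 0.614], [0.459, 0.951], [0.832, 0.897], [0.851, 0.593]]
blue scene 291 [206.2474 230.6289] [ 0.4354 -0.159   0.012 ] [[0.398, -0.155], [0.438, -0.123], [0.472, -0.162], [0.433, -0.192]]
blue scene 16 [ 21.75   289.5625] [ 0.1912 -0.5587  0.012 ] 
blue scene 5 [ 30. 260.] [ 0.1413 -0.4983  0.012 ] 
blue side 16868 [145.5076  67.9327] [ 1.6781 -1.5564  0.012 ] [[5.83, -5.969], [1.732, -8.444], [0.488, -0.569], [1.398, -0.303]]
blue side 445 [ 15.0315 377.1258] [0.7914 0.5788 0.012 ] [[0.808, 0.594], [0.834, 0.566], [0.76, 0.547], [0.736, 0.576]]
blue side 145 [290.0207 193.0069] [ 0.4356 -0.1597  0.012 ] [[0.466, -0.184], [0.416, -0.198], [0.407, -0.136], [0.455, -0.123]]
blue side 119 [408.0168 171.5462] [ 0.0532 -0.4202  0.012 ] [[0.157, -0.387], [0.144, -0.501], [-0.053, -0.454], [-0.029, -0.349]]
blue side 65 [507.4769 176.5692] [-0.2866 -0.4768  0.012 ] 
blue side 50 [349.76 105.74] [ 0.2802 -1.1269  0.012 ] 
green scene 914 [254.5284 137.1827] [0.3822 0.1144 0.1   ] [[0.323, 0.086], [0.324, 0.181], [0.439, 0.144]
[... 1800 characters left out ...]
.33], [0.778, -0.018], [0.403, 0.205], [0.459, 0.445]]
white side 4211 [207.8789  18.1392] [ 2.3005 -4.4916  0.008 ] [[4.443, -6.873], [2.384, -8.116], [1.191, -3.005], [2.211, -2.609]]
white side 4021 [ 50.7503 241.8682] [0.9919 0.2415 0.008 ] [[1.118, 0.339], [1.209, -0.129], [0.926, 0.07], [0.923, 0.427]]
white side 1228 [282.785   20.4454] [ 1.2892 -4.6689  0.008 ] [[1.124, -2.95], [2.314, -8.517], [1.652, -8.555], [0.844, -2.993]]
white side 774 [413.4005 162.3359] [ 0.0244 -0.5137  0.008 ] [[0.138, -0.534], [-0.087, -0.658], [-0.066, -0.477], [0.137, -0.371]]
white side 435 [113.5287 175.7655] [ 1.035  -0.1186  0.008 ] [[1.125, -0.153], [1.008, -0.186], [0.953, -0.09], [1.062, -0.059]]
```

View pics/c_scene.png

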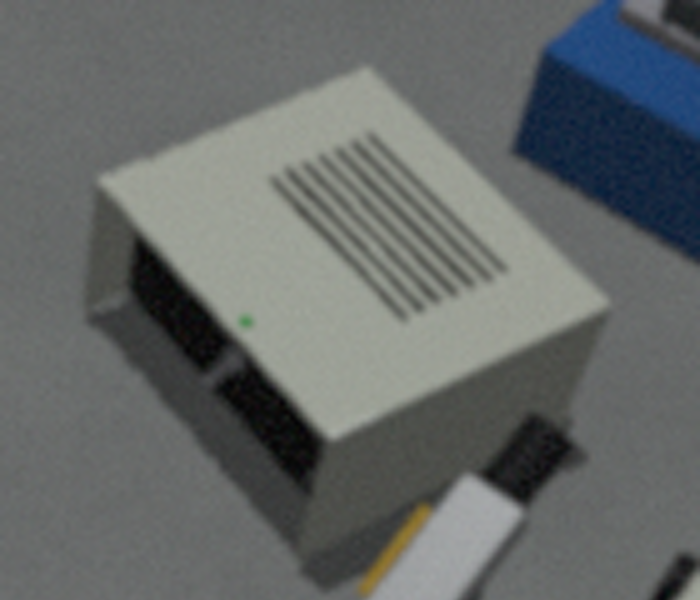

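View pics/c_side.png

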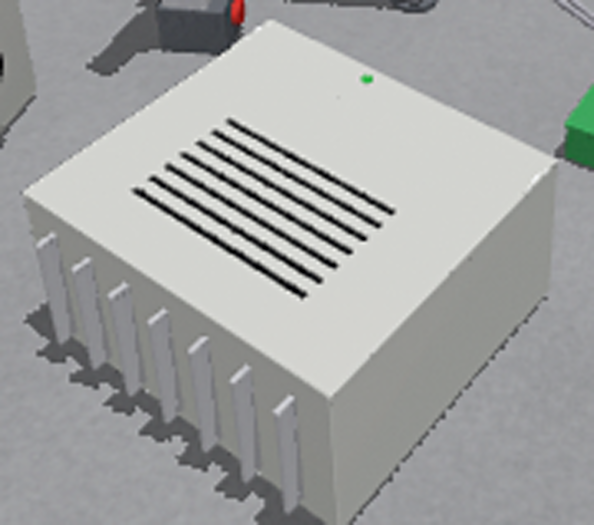

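The scene crop shows the drive top's corners at crop (98,182), (368,66), (610,302), (332,440), the green dot at (246,322) on the front edge, and something grey (the toggle) near (228,365). The side crop has the corners at (272,20), (556,160), (332,398), (25,192), the dot at (367,79).

Run:
```python
from h import *
np.set_printoptions(precision=4,suppress=True)
C={n:camera(n) for n in("scene","side")}
S=[(98,182),(368,66),(610,302),(332,440),(246,322)]; D=[(556,160),(332,398),(25,192),(272,20),(367,79)] # FL,BL,BR,FR(scene: left(+y)=..)
s=[((u+.5)/5-.5+280,(v+.5)/5-.5+55) for u,v in S]; d=[((u+.5)/3.3-.5+110,(v+.5)/3.3-.5+225) for u,v in D]
P=[]
names=["FL","BL","BR","FR","dot"]
# side order is FL,BL,BR,FR
for n,a,b in zip(names,s,d):
    x,e=tri(C["scene"],a,C["side"],b); A=plane(C["scene"],a,.118);B=plane(C["side"],b,.118);P.append((A+B)/2)
    print(n,A,B,x,e)
P=np.array(P); loc=np.array([[-100,115],[100,115],[100,-115],[-100,-115]])/1e3
c=P[:4,:2].mean(0); q=P[:4,:2]-c
th=np.arctan2((loc[:,0]*q[:,1]-loc[:,1]*q[:,0]).sum(),(loc*q).sum()); R=np.array([[np.cos(th),-np.sin(th)],[np.sin(th),np.cos(th)]])
print("drive",c,"yaw",np.degrees(th),"res",(q-loc@R.T)*1e3, "dot local",(P[4,:2]-c)@R)
for nm,l in dict(brow=(-.1,0),switch=(-.068,0),pivot=(-.076,0),tipON=(-.0975,-.0075),tipOFF=(-.0975,.0075)).items(): print(nm,c+R@np.array(l))
# project candidate lever ends into the scene picture (crop coords)
for nm,l in dict(tipON=(-.0978,-.0075),tipOFF=(-.0978,.0075),piv=(-.076,0)).items():
    p=proj(C["scene"],np.r_[c+R@np.array(l),.055]); print(nm,(p-[280,55]+.5)*5)
# slidebox top, tipbox, spares etc
for n in C:
    a,ce,m=blobs(C[n],(45,120,40),(80,255,255),1)[0]; print("slide",plane(C[n],ce,.03),[plane(C[n],p,.03)[:2].round(3).tolist() for p in cv2.boxPoints(cv2.minAreaRect(np.argwhere(m)[:,::-1].astype(np.float32)))])
```

```text
FL [0.3849 0.3243 0.118 ] [0.3849 0.3235 0.118 ] [0.385  0.324  0.1184] 0.0002764246829500211
BL [0.4574 0.511  0.118 ] [0.4566 0.5099 0.118 ] [0.457  0.5103 0.1183] 0.0012013573096551053
BR [0.6686 0.4266 0.118 ] [0.6693 0.4252 0.118 ] [0.6688 0.4259 0.1187] 6.160215721169516e-05
FR [0.5983 0.2414 0.118 ] [0.5972 0.2387 0.118 ] [0.5976 0.2402 0.1189] 0.0020228237198263916
dot [0.5145 0.2849 0.118 ] [0.5155 0.2814 0.118 ] [0.515  0.2834 0.1197] 0.00041831112581987447
drive [0.5271 0.3751] yaw 68.62769184644912 res [[ 1.2993  0.0679]
 [ 0.4872  0.3021]
 [-1.7391 -0.3592]
 [-0.0474 -0.0108]] dot local [-0.09   -0.0222]
brow [0.4907 0.282 ]
switch [0.5024 0.3118]
pivot [0.4995 0.3043]
tipON [0.4986 0.2816]
tipOFF [0.4846 0.287 ]
tipON [204.9268 387.3214]
tipOFF [190.3671 370.7249]
piv [227.7525 365.0089]
slide [0.3452 0.1613 0.03  ] [[0.282, 0.127], [0.278, 0.229], [0.405, 0.195], [0.404, 0.098]]
slide [0.3395 0.1816 0.03  ] [[0.402, 0.222], [0.395, 0.097], [0.278, 0.134], [0.297, 0.249]]
```

```bash
cat > goto.py <<'E'
import sys; from h import *
from scipy.spatial.transform import Rotation as Ro
# usage: goto.py x y z heading tilt -> shift in tool axes (mm) from the measured pose, rotation vector (deg)
np.set_printoptions(precision=2,suppress=True)
s=bot.read_state(); q=s["ee_rot"]; R=Ro.from_quat([q[1],q[2],q[3],q[0]]); p=s["eef_pos"]
v=[float(a) for a in sys.argv[1:]]
h,t=np.radians(v[3:5]); f=np.array([np.cos(h),np.sin(h),0]);u=np.array([0,0,1.])
z=np.sin(t)*f-np.cos(t)*u; x=np.cos(t)*f+np.sin(t)*u; G=Ro.from_matrix(np.c_[x,np.cross(z,x),z])
print("t",round(s["time_s"],2),"pos",p*1e3,"shift(tool)",R.inv().apply(np.array(v[:3])-p)*1e3,"turn",np.degrees((R.inv()*G).as_rotvec()),"F",s["force"],"gap",round(s["finger_gap"],3),"grip",round(s["grip_force"],1))
print("shift in goal axes",G.inv().apply(np.array(v[:3])-p)*1e3,"joints",s["joint_pos"])
E
python3 -m crank '[[23,-24.8,-7.3,0,0,0,0],[23,-24.8,-7.3,0,0,0,0],[23,-24.8,-7.3,0,0,0,0],[23,-24.8,-7.3,0,0,0,0],[23,-24.8,-7.3,0,0,0,0],[23,-24.8,-7.3,0,0,0,0],[23,-24.8,-7.3,0,0,0,0],[23,-24.8,-7.3,0,0,0,0]]'
python3 -m crank '[[23,-24.8,-7.3,0,0,0,0],[23,-24.8,-7.3,0,0,0,0],[23,-24.8,-7.3,0,0,0,0],[23,-24.8,-7.3,0,0,0,0],[23,-24.8,-7.3,0,0,0,0],[23,-24.8,-7.3,0,0,0,0],[23,-24.8,-7.3,0,0,0,0],[23,-24.8,-7.3,0,0,0,0]]'
python3 -m crank '[[23,-24.8,-7.3,0,0,0,0],[23,-24.8,-7.3,0,0,0,0],[23,-24.8,-7.3,0,0,0,0],[23,-24.8,-7.3,0,0,0,0]]'
python3 -m crank '[[0,0,0,0,0,-6.2,0],[0,0,0,0,0,-6.2,0],[0,0,0,0,0,-6.2,0],[0,0,0,0,0,-6.2,0],[0,0,0,0,0,-6.2,0],[0,0,0,0,0,-6.2,0],[0,0,0,0,0,-6.2,0]]'
python3 goto.py .42 .15 .3 68.6 45
```

```text
time_s: 1.02
eef_pos: [0.349, -0.3054, 0.2533]
ee_rot: [0.0, 0.976, 0.219, 0.0]
force: [1.0, 0.2, -0.9]
finger_gap: -0.0
grip_force: 0.0
time_s: 1.68
eef_pos: [0.4304, -0.0473, 0.3118]
ee_rot: [0.0, 0.976, 0.219, 0.0]
force: [0.3, -0.6, 0.1]
finger_gap: 0.002
grip_force: 0.0
time_s: 2.02
eef_pos: [0.4711, 0.0817, 0.341]
ee_rot: [0.0, 0.976, 0.219, 0.0]
force: [0.6, 0.2, 0.1]
finger_gap: -0.002
grip_force: 0.0
time_s: 2.6
eef_pos: [0.4709, 0.08, 0.3404]
ee_rot: [0.0, 0.824, 0.567, -0.0]
force: [-0.1, -0.5, 0.4]
finger_gap: 0.004
grip_force: 0.0
t 2.6 pos [470.9   80.01 340.43] shift(tool) [ 47.13 -72.59  40.41] turn [-0.15 45.01  0.4 ] F [-0.11 -0.53  0.37] gap 0.004 grip 0.0
shift in goal axes [  4.36 -72.93  61.54] joints [ 0.1   0.35 -0.52  1.76  0.19  1.09 -0.85]
```

```bash
python3 -m crank '[[0,0,0,0,6.43,0,0],[0,0,0,0,6.43,0,0],[0,0,0,0,6.43,0,0],[0,0,0,0,6.43,0,0],[0,0,0,0,6.43,0,0],[0,0,0,0,6.43,0,0],[0,0,0,0,6.43,0,0],[0,0,0,0,0,0,0]]'
python3 goto.py .429 .2204 .147 68.6 45
```

```text
time_s: 3.27
eef_pos: [0.47, 0.0729, 0.3364]
ee_rot: [-0.218, 0.767, 0.514, 0.316]
force: [-0.0, -0.7, -0.0]
finger_gap: 0.002
grip_force: 0.0
t 3.27 pos [469.99  72.94 336.36] shift(tool) [-49.56 -91.65 220.06] turn [ 0.11 -0.2  -0.86] F [-0.01 -0.69 -0.04] gap 0.002 grip 0.0
shift in goal axes [-47.39 -91.97 220.4 ] joints [ 0.98  0.51 -1.    2.1  -0.62  0.6   0.21]
```

```bash
python3 -m crank '[[-6,-11.5,27.5,0,0,-0.4,0],[-6,-11.5,27.5,0,0,-0.4,0],[-6,-11.5,27.5,0,0,0,0],[-6,-11.5,27.5,0,0,0,0],[-6,-11.5,27.5,0,0,0,0],[-6,-11.5,27.5,0,0,0,0],[-6,-11.5,27.5,0,0,0,0],[-6,-11.5,27.5,0,0,0,0]]'
python3 -m crank '[[0,0,0,0,0,0,0],[0,0,0,0,0,0,0]]'
python3 goto.py .4625 .306 .055 68.6 45
python3 - <<'E'
from h import *
a=camera("wrist")["image"];b=camera("scene")["image"][60:252,200:456]
cv2.imwrite("pics/pre.png",np.hstack([cv2.resize(a,(400,300)),cv2.resize(b,(400,300))])[:,:,::-1])
E
```

```text
time_s: 3.93
eef_pos: [0.4572, 0.1896, 0.1977]
ee_rot: [-0.235, 0.754, 0.542, 0.288]
force: [0.2, 0.1, -0.9]
finger_gap: 0.001
grip_force: 0.0
time_s: 4.1
eef_pos: [0.457, 0.1894, 0.1983]
ee_rot: [-0.235, 0.754, 0.541, 0.288]
force: [-0.7, 0.0, -0.4]
finger_gap: -0.001
grip_force: 0.0
t 4.1 pos [456.95 189.41 198.33] shift(tool) [-17.94 -23.96 182.41] turn [-4.35  1.49  0.95] F [-0.75  0.01 -0.4 ] gap -0.001 grip 0.0
shift in goal axes [-23.16 -37.37 179.54] joints [ 0.64  0.8  -1.03  2.3  -1.    0.04  0.56]
```

View pics/pre.png

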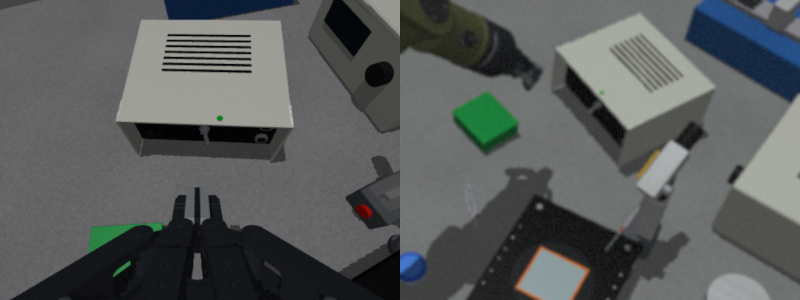

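The left half (wrist) shows the drive's front ahead with the toggle at (205,135) and the green dot at (220,118). The right half (scene) shows the shut fingers left of and before the drive. Joints 5 and 6 are at their limits, so I will use less tilt and a heading closer to radial.

```bash
python3 goto.py .429 .2204 .147 60 33
python3 -m crank '[[0,0,0,0,-4.5,0,0],[0,0,0,0,-4.5,0,0],[0,0,0,0,-4.5,0,0],[0,0,0,0,0,0,0]]'
python3 goto.py .429 .2204 .147 60 33
```

```text
t 4.2 pos [456.61 188.48 198.63] shift(tool) [-20.68 -33.81  53.63] turn [ -9.5  -10.27   8.14] F [ 0.5  -0.36 -0.94] gap 0.001 grip 0.0
shift in goal axes [-16.52 -39.87  50.84] joints [ 0.64  0.8  -1.03  2.3  -1.    0.04  0.56]
time_s: 4.53
eef_pos: [0.4573, 0.1927, 0.1995]
ee_rot: [-0.172, 0.779, 0.568, 0.203]
force: [1.0, 1.1, 0.6]
finger_gap: 0.001
grip_force: 0.0
t 4.53 pos [457.29 192.72 199.54] shift(tool) [-12.06 -33.26  55.45] turn [-8.54  2.4   9.73] F [0.99 1.09 0.6 ] gap 0.001 grip 0.0
shift in goal axes [-20.37 -38.34  49.41] joints [ 0.2   0.55 -0.5   2.22 -0.9   0.3   0.33]
```

```bash
python3 -m crank '[[0,0,0,-4.2,1.2,4.8,0],[0,0,0,-4.2,1.2,4.8,0],[0,0,0,0,0,0,0]]'
python3 goto.py .429 .2204 .147 60 33
python3 -m crank '[[-5,-9.5,12.4,0,0,0,0],[-5,-9.5,12.4,0,0,0,0],[-5,-9.5,12.4,0,0,0,0],[-5,-9.5,12.4,0,0,0,0],[0,0,0,0,0,0,0]]'
python3 goto.py .429 .2204 .147 60 33
```

```text
time_s: 4.78
eef_pos: [0.4592, 0.1861, 0.2101]
ee_rot: [-0.154, 0.829, 0.484, 0.233]
force: [-0.2, -0.3, 0.7]
finger_gap: 0.003
grip_force: 0.0
t 4.78 pos [459.17 186.05 210.13] shift(tool) [-21.39 -41.15  62.64] turn [-2.    0.64  0.01] F [-0.24 -0.33  0.66] gap 0.003 grip 0.0
shift in goal axes [-22.09 -43.3   60.93] joints [ 0.37  0.55 -0.78  2.31 -1.    0.04  0.22]
time_s: 5.2
eef_pos: [0.4508, 0.2024, 0.1883]
ee_rot: [-0.159, 0.83, 0.492, 0.209]
force: [0.4, 0.9, 0.2]
finger_gap: -0.004
grip_force: 0.0
t 5.2 pos [450.76 202.38 188.26] shift(tool) [-16.62 -25.16  39.89] turn [-4.05  2.75  0.1 ] F [0.38 0.95 0.17] gap -0.004 grip 0.0
shift in goal axes [-18.51 -27.85  37.18] joints [ 0.27  0.59 -0.72  2.31 -1.    0.04  0.2 ]
```

```bash
cat > kin.py <<'E'
from h import *
from scipy.spatial.transform import Rotation as Ro
from scipy.optimize import least_squares
def fk(q,P,s):
    d1,L1,L2,L3,a1,a2,a3,o7=P
    T=np.eye(4)
    def r(ax,an,t):
        nonlocal T
        M=np.eye(4);M[:3,:3]=Ro.from_euler(ax,an).as_matrix();M2=np.eye(4);M2[:3,3]=t;T=T@M@M2
    r('z',s[0]*q[0],(0,0,d1)); r('y',q[1],(a1,0,L1)); r('z',s[1]*q[2],(0,0,0)); r('y',q[3],(a2,0,L2))
    r('z',s[2]*q[4],(0,0,0)); r('y',q[5],(a3,0,L3)); r('z',s[3]*q[6]+o7,(0,0,0)); return T
D=[([1.16278897,.69002501,-.19447686,1.56640097,.15725653,.90242876,-.21512023],[.26686501,-.56435173,.19354236],[-.0009,.9757,.21912,-.00026]),
([.1,.35,-.52,1.76,.19,1.09,-.85],[.4709,.08,.3404],[0,.824,.567,0]),
([.98,.51,-1.,2.1,-.62,.6,.21],[.47,.0729,.3364],[-.218,.767,.514,.316]),
([.64,.8,-1.03,2.3,-1.,.04,.56],[.457,.1894,.1983],[-.235,.754,.541,.288]),
([.2,.55,-.5,2.22,-.9,.3,.33],[.4573,.1927,.1995],[-.172,.779,.568,.203]),
([.37,.55,-.78,2.31,-1.,.04,.22],[.4592,.1861,.2101],[-.154,.829,.484,.233]),
([.27,.59,-.72,2.31,-1.,.04,.2],[.4508,.2024,.1883],[-.159,.83,.492,.209])]
def res(P,s):
    e=[]
    for q,p,w in D:
        T=fk(q,P,s); e+=list(T[:3,3]-p); e+=list(.3*(Ro.from_matrix(T[:3,:3]).inv()*Ro.from_quat([w[1],w[2],w[3],w[0]])).as_rotvec())
    return np.array(e)
if __name__=="__main__":
    import itertools
    out=[]
    for s in itertools.product((1,-1),repeat=4):
        for o in (0,np.pi/2,np.pi,-np.pi/2):
            f=least_squares(res,[.35,.4,.35,.3,0,0,0,o],args=(s,)); out.append((f.cost,s,f.x.round(3)))
    out.sort(key=lambda t:t[0])
    for o in out[:4]: print(o)
    print((res(out[0][2],out[0][1])*1e3).round(0).reshape(-1,6))
E
python3 kin.py
```

```text
(np.float64(0.0015327908269971928), (-1, -1, -1, -1), array([0.347, 0.529, 0.315, 0.336, 0.061, 0.002, 0.012, 1.57 ]))
(np.float64(0.001532790826997194), (-1, -1, -1, -1), array([0.347, 0.529, 0.315, 0.336, 0.061, 0.002, 0.012, 1.57 ]))
(np.float64(0.0015327908269971945), (-1, -1, -1, -1), array([0.347, 0.529, 0.315, 0.336, 0.061, 0.002, 0.012, 1.57 ]))
(np.float64(0.0015327908269972038), (-1, -1, -1, -1), array([0.347, 0.529, 0.315, 0.336, 0.061, 0.002, 0.012, 1.57 ]))
[[ 28.  28. -11.  -0.   0.   0.]
 [ -2.  20.  -3.  -2.   1.  -0.]
 [ -5. -16.  -3.  -3.  -1.   3.]
 [  1. -10.   1.   2.   0.  -0.]
 [  2.  17.   3.  -2.  -1.  -1.]
 [  7.   4.   6.   3.  -0.  -0.]
 [ -1.  11.   2.  -2.   1.  -0.]]
```

```bash
cat > kin2.py <<'E'
from kin import *
s=(-1,)*4
def fk(q,P,s=s):
    P=np.array(P).reshape(7,3); T=np.eye(4)
    for ax,an,t in zip("zyzyzyz",[-q[0],q[1],-q[2],q[3],-q[4],q[5],-q[6]+np.pi/2],P):
        M=np.eye(4);M[:3,:3]=Ro.from_euler(ax,an).as_matrix();M2=np.eye(4);M2[:3,3]=t;T=T@M@M2
    return T
def r2(P): return np.concatenate([np.concatenate([(fk(q,P)[:3,3]-p) for q,p,w in D]),.01*(P-P0)])
P0=np.zeros(21);P0[[2,5,11,17]]=.35,.53,.315,.336
f=least_squares(r2,P0); P=f.x
def solve(p,h,t,flip=0,n=60,seed=0,lim=True):
    h,t=np.radians([h,t]); ff=np.array([np.cos(h),np.sin(h),0]);u=np.array([0,0,1.])
    z=np.sin(t)*ff-np.cos(t)*u;x=np.cos(t)*ff+np.sin(t)*u;x=-x if flip else x
    G=Ro.from_matrix(np.c_[x,np.cross(z,x),z])
    lo=np.array([-3.01,-.46,-1.47,.13,-1,.04,-2.66])+.03;hi=np.array([3.01,2.08,1.51,2.56,4.14,2.09,2.66])-.03
    rng=np.random.default_rng(seed);o=[]
    for _ in range(n):
        g=least_squares(lambda q:np.r_[fk(q,P)[:3,3]-p,.3*(Ro.from_matrix(fk(q,P)[:3,:3]).inv()*G).as_rotvec()],rng.uniform(lo,hi),bounds=(lo,hi))
        if g.cost<1e-7:o.append(g.x)
    return np.array(o)
if __name__=="__main__":
    np.set_printoptions(precision=2,suppress=True)
    print(P.reshape(7,3).round(3),(r2(P)[:21]*1e3).reshape(7,3))
    for fl in(0,1):
      for h in(68.6,55,45):
        for t in(45,35):
          for p in((.4625,.306,.055),(.429,.22,.147)):
            o=solve(np.array(p),h,t,fl,25); print(fl,h,t,p,len(o)); 
            for q in o[:3]:print("   ",q)
E
python3 kin2.py
```

```text
Still running in the background as job /tmp/bash_jobs.1000/054efd6ebd75 (pid 756). You'll get a notice when it ends.
```

Edit , replacing
```

```
with
```

```

```bash
cat /tmp/bash_jobs.1000/054efd6ebd75/stdout; nproc
```

```text
4
```

```bash
cat > path.py <<'E'
from kin3 import *; from scipy.spatial.transform import Rotation as Ro
np.set_printoptions(precision=2,suppress=True)
G=goal(68.6,45)*[-1,-1,1]; q=np.array([.31,1.19,-1.12,2.39,2.62,.65,.04]); p=np.array([.4625,.306,.055]); L=[]
for k in range(0,9):
    pp=p-G[:,2]*.02*k; o=solve(pp,G,1,lim=np.clip(q,lo,hi)); q=o[0] if o else q*np.nan; L.append(q); print("back",20*k,q)
B=L[7]; A=np.array([.1,.35,-.52,1.76,.19,1.09,-.85])
N=5; Rp,pp=fk(A,P)
for i in range(1,N+1):
    q=A+(B-A)*i/N; R,x=fk(q,P); w=np.degrees(Ro.from_matrix(Rp.T@R).as_rotvec()); print("seg",i,"pos",x*1e3,"z",R[:,2],"shift",Rp.T@(x-pp)*1e3,"turn",w,np.linalg.norm(w),q); Rp,pp=R,x
E
python3 path.py; python3 goto.py .47 .08 .34 49 0
```

```text
back 0 [ 0.31  1.19 -1.12  2.39  2.62  0.65  0.04]
back 20 [ 0.35  1.16 -1.14  2.41  2.6   0.63  0.05]
back 40 [ 0.38  1.13 -1.16  2.43  2.58  0.6   0.06]
back 60 [ 0.42  1.09 -1.18  2.45  2.56  0.57  0.07]
back 80 [ 0.46  1.06 -1.2   2.46  2.54  0.54  0.08]
back 100 [ 0.51  1.02 -1.22  2.47  2.51  0.5   0.09]
back 120 [ 0.55  0.99 -1.24  2.48  2.49  0.46  0.11]
back 140 [ 0.6   0.95 -1.26  2.49  2.47  0.41  0.13]
back 160 [ 0.65  0.91 -1.28  2.49  2.44  0.36  0.15]
seg 1 pos [506.7   -3.46 258.26] z [ 0.1  -0.2  -0.97] shift [-65.07  63.52  81.72] turn [ -7.5  -11.18 -30.24] 33.0974850066575 [ 0.2   0.47 -0.67  1.91  0.65  0.95 -0.65]
seg 2 pos [543.54 -20.52 194.64] z [ 0.26 -0.2  -0.94] shift [-8.27 29.14 69.12] turn [ -8.62  -4.58 -34.33] 35.693498086700444 [ 0.3   0.59 -0.82  2.05  1.1   0.82 -0.46]
seg 3 pos [555.18  30.24 145.86] z [ 0.39  0.   -0.92] shift [42.69 42.01 38.79] turn [-13.94  -1.55 -34.83] 37.550376517197854 [ 0.4   0.71 -0.96  2.2   1.56  0.68 -0.26]
seg 4 pos [517.57 123.03 127.93] z [ 0.4   0.33 -0.86] shift [53.84 86.27  1.83] turn [-18.99  -4.78 -33.42] 38.735174633524174 [ 0.5   0.83 -1.11  2.34  2.01  0.55 -0.07]
seg 5 pos [426.38 213.83 153.99] z [ 0.26  0.66 -0.71] shift [ 18.83 126.77 -28.53] turn [-19.04 -12.18 -32.5 ] 39.58400370537707 [ 0.6   0.95 -1.26  2.49  2.47  0.41  0.13]
t 5.2 pos [450.76 202.38 188.26] shift(tool) [  -7.05   64.97 -184.67] turn [ -6.79 -29.78  12.  ] F [0.38 0.95 0.17] gap -0.004 grip 0.0
shift in goal axes [ -79.74   94.81 -151.74] joints [ 0.27  0.59 -0.72  2.31 -1.    0.04  0.2 ]
```

```bash
cat >> path.py <<'E'
print("---")
W=[(470,0,270),(460,0,240),(460,60,220),(450,130,180),(426,214,154)]
Rp,pp=fk(A,P); qs=A
for i,x in enumerate(W,1):
    R,_=fk(A+(B-A)*i/N,P); x=np.array(x)/1e3
    for k in range(1,7):
        Rk=Rp@Ro.from_rotvec(Ro.from_matrix(Rp.T@R).as_rotvec()*k/6).as_matrix()
        o=solve(pp+(x-pp)*k/6,Rk,1,lim=np.clip(qs,lo,hi)); 
        if o: qs=o[0]
        else: print("no sol",i,k)
    w=np.degrees(Ro.from_matrix(Rp.T@R).as_rotvec()); print("seg",i,"turn",w,"joints",qs); Rp,pp=R,x
    q=Ro.from_matrix(R).as_quat(); print("   quat xyzw",q)
E
python3 path.py | sed -n '/---/,$p'
```

```text
---
seg 1 turn [ -7.5  -11.18 -30.24] joints [ 0.11  0.38 -0.54  1.98  0.55  0.89 -0.6 ]
   quat xyzw [ 0.64  0.76 -0.05  0.1 ]
seg 2 turn [ -8.62  -4.58 -34.33] joints [ 0.1   0.36 -0.58  2.2   0.87  0.67 -0.37]
   quat xyzw [ 0.38  0.91 -0.04  0.16]
seg 3 turn [-13.94  -1.55 -34.83] joints [ 0.18  0.38 -0.73  2.35  1.31  0.44 -0.24]
   quat xyzw [0.07 0.98 0.01 0.2 ]
seg 4 turn [-18.99  -4.78 -33.42] joints [ 0.42  0.58 -1.01  2.49  2.22  0.4  -0.44]
   quat xyzw [-0.25  0.93  0.11  0.24]
seg 5 turn [-19.04 -12.18 -32.5 ] joints [ 0.56  0.91 -1.17  2.5   2.68  0.38 -0.08]
   quat xyzw [-0.52  0.76  0.22  0.32]
```

```bash
cat > seg.py <<'E'
# seg.py n x y z qx qy qz qw  -> n equal rows from the measured pose
import sys; import numpy as np; from bench import bot; from scipy.spatial.transform import Rotation as Ro
np.set_printoptions(precision=2,suppress=True)
a=[float(v) for v in sys.argv[1:]]; n=int(a[0]); s=bot.read_state(); q=s["ee_rot"]; R=Ro.from_quat([q[1],q[2],q[3],q[0]])
w=(R.inv()*Ro.from_quat(a[4:])).as_rotvec(); S=sum(Ro.from_rotvec(w*k/n).as_matrix() for k in range(n))
v=np.linalg.solve(S,R.inv().apply(np.array(a[1:4])-s["eef_pos"]*1e3))
print("t",s["time_s"],"pos",s["eef_pos"]*1e3,"F",s["force"],"joints",s["joint_pos"],"\nROW shift",v,"turn",np.degrees(w)/n)
E
python3 seg.py 6 470 80 340 .824 .567 0 0
```

```text
t 5.2 pos [450.76 202.38 188.26] F [0.38 0.95 0.17] joints [ 0.27  0.59 -0.72  2.31 -1.    0.04  0.2 ] 
ROW shift [ -8.6   10.99 -29.96] turn [-0.25 -5.08 -1.26]
```

```bash
python3 -m crank '[[-8.6,11,-30,-0.2,-5.1,-1.3,0],[-8.6,11,-30,-0.2,-5.1,-1.3,0],[-8.6,11,-30,-0.2,-5.1,-1.3,0],[-8.6,11,-30,-0.2,-5.1,-1.3,0],[-8.6,11,-30,-0.2,-5.1,-1.3,0],[-8.6,11,-30,-0.2,-5.1,-1.3,0],[0,0,0,0,0,0,0]]' | head -2
python3 seg.py 6 470 0 270 .64 .76 -.05 .1
```

```text
time_s: 5.78
eef_pos: [0.47, 0.1143, 0.286]
t 5.7833 pos [469.97 114.31 286.  ] F [ 1.67  1.07 -0.43] joints [-0.42  0.35  0.25  1.95 -0.31  0.8  -0.36] 
ROW shift [-19.18   2.83   2.76] turn [-0.69 -3.33 -5.36]
```

```bash
python3 -m crank '[[-19.2,2.8,2.8,-0.7,-3.3,-5.4,0],[-19.2,2.8,2.8,-0.7,-3.3,-5.4,0],[-19.2,2.8,2.8,-0.7,-3.3,-5.4,0],[-19.2,2.8,2.8,-0.7,-3.3,-5.4,0],[-19.2,2.8,2.8,-0.7,-3.3,-5.4,0],[-19.2,2.8,2.8,-0.7,-3.3,-5.4,0],[0,0,0,0,0,0,0]]' | head -2
python3 seg.py 6 460 0 240 .38 .91 -.04 .16
```

```text
time_s: 6.37
eef_pos: [0.4622, -0.0014, 0.2629]
t 6.3667 pos [462.18  -1.38 262.91] F [-0.49  0.31 -1.21] joints [-0.48  0.38  0.31  2.03  0.15  0.73 -0.14] 
ROW shift [ 1.33 -0.44  3.58] turn [-1.64 -0.82 -5.57]
```

```bash
python3 -m crank '[[1.3,-0.4,3.6,-1.6,-0.8,-5.6,0],[1.3,-0.4,3.6,-1.6,-0.8,-5.6,0],[1.3,-0.4,3.6,-1.6,-0.8,-5.6,0],[1.3,-0.4,3.6,-1.6,-0.8,-5.6,0],[1.3,-0.4,3.6,-1.6,-0.8,-5.6,0],[1.3,-0.4,3.6,-1.6,-0.8,-5.6,0],[0,0,0,0,0,0,0]]' | head -2
python3 seg.py 6 460 60 220 .07 .98 .01 .2
```

```text
time_s: 6.95
eef_pos: [0.4585, 0.0004, 0.2397]
t 6.95 pos [458.49   0.39 239.71] F [-0.54 -0.73 -0.06] joints [-0.5   0.34  0.26  2.25  0.45  0.4   0.1 ] 
ROW shift [5.73 8.74 1.86] turn [-2.21 -0.43 -5.8 ]
```

```bash
python3 -m crank '[[5.7,8.7,1.9,-2.2,-0.4,-5.8,0],[5.7,8.7,1.9,-2.2,-0.4,-5.8,0],[5.7,8.7,1.9,-2.2,-0.4,-5.8,0],[5.7,8.7,1.9,-2.2,-0.4,-5.8,0],[5.7,8.7,1.9,-2.2,-0.4,-5.8,0],[5.7,8.7,1.9,-2.2,-0.4,-5.8,0],[0,0,0,0,0,0,0]]' | head -2
python3 seg.py 6 450 130 180 -.25 .93 .11 .24
```

```text
time_s: 7.53
eef_pos: [0.4647, 0.0554, 0.2235]
t 7.5333 pos [464.74  55.44 223.52] F [-0.35 -0.17  0.04] joints [-0.53  0.34  0.26  2.4   0.94  0.06  0.16] 
ROW shift [ 4.34 12.3   6.96] turn [-3.39 -0.76 -6.03]
```

```bash
python3 -m crank '[[4.3,12.3,7,-3.4,-0.8,-6,0],[4.3,12.3,7,-3.4,-0.8,-6,0],[4.3,12.3,7,-3.4,-0.8,-6,0],[4.3,12.3,7,-3.4,-0.8,-6,0],[4.3,12.3,7,-3.4,-0.8,-6,0],[4.3,12.3,7,-3.4,-0.8,-6,0],[0,0,0,0,0,0,0]]' | head -2
python3 seg.py 6 426 214 154 -.52 .76 .22 .32
```

```text
time_s: 8.12
eef_pos: [0.4494, 0.0733, 0.191]
t 8.1167 pos [449.36  73.35 191.02] F [ 0.26 -0.96 -0.29] joints [ 0.01  0.41 -0.41  2.46  2.04  0.23 -0.66] 
ROW shift [-4.26 22.17 11.78] turn [-5.5  -3.24 -8.82]
```

```bash
python3 seg.py 10 426 214 154 -.52 .76 .22 .32; python3 -m crank '[[-2.5,13.3,7,-3.3,-1.9,-5.3,0],[-2.5,13.3,7,-3.3,-1.9,-5.3,0],[-2.5,13.3,7,-3.3,-1.9,-5.3,0],[-2.5,13.3,7,-3.3,-1.9,-5.3,0],[-2.5,13.3,7,-3.3,-1.9,-5.3,0],[0,0,0,0,0,0,0]]' | head -2
python3 seg.py 6 426 214 154 -.52 .76 .22 .32
```

```text
t 8.1167 pos [449.36  73.35 191.02] F [ 0.26 -0.96 -0.29] joints [ 0.01  0.41 -0.41  2.46  2.04  0.23 -0.66] 
ROW shift [-2.89 13.09  7.35] turn [-3.3  -1.94 -5.29]
time_s: 8.62
eef_pos: [0.4522, 0.1442, 0.1676]
t 8.6167 pos [452.2  144.23 167.62] F [ 0.56 -1.31 -0.5 ] joints [ 0.39  0.68 -0.9   2.56  2.66  0.49 -0.68] 
ROW shift [-3.1  10.69  6.22] turn [-2.75 -1.73 -4.44]
```

```bash
python3 -m crank '[[-3,10.7,6.2,-2.8,-1.7,-4.4,0],[-3,10.7,6.2,-2.8,-1.7,-4.4,0],[-3,10.7,6.2,-2.8,-1.7,-4.4,0],[-3,10.7,6.2,-2.8,-1.7,-4.4,0],[-3,10.7,6.2,-2.8,-1.7,-4.4,0],[-3,10.7,6.2,-2.8,-1.7,-4.4,0],[0,0,0,0,0,0,0]]' | head -2
cat > fin.py <<'E'
# target in drive coords: d out of panel (mm), y left, z ; heading, tilt, tool x down
import sys,subprocess; import numpy as np; from kin3 import goal; from scipy.spatial.transform import Rotation as Ro
n,d,y,z,h,t=[float(v) for v in sys.argv[1:]]
th=np.radians(68.63); X=np.array([np.cos(th),np.sin(th)]);Y=np.array([-X[1],X[0]]); c=np.array([527.1,375.1])
p=c+X*(-68-d)+Y*y; q=Ro.from_matrix(goal(h,t)*[-1,-1,1]).as_quat()
from bench import bot; s=bot.read_state(); e=s["eef_pos"]*1e3; k=e[:2]-c; print("now d,y,z",(-68-k@X).round(1),(k@Y).round(1),e[2].round(1),"F along d,y,z",(-(s["force"][:2]@X)).round(2),(s["force"][:2]@Y).round(2),s["force"][2].round(2))
subprocess.run(["python3","seg.py",str(int(n)),*map(str,p),str(z),*map(str,q)])
E
python3 fin.py 8 20 35 55 68.6 45
```

```text
time_s: 9.2
eef_pos: [0.4263, 0.2145, 0.1539]
t 9.2 pos [426.3  214.54 153.92] F [ 0.31 -1.21  0.1 ] joints [ 0.53  0.93 -1.03  2.52  3.    0.41 -0.31] 
ROW shift [ 0.16 -0.13 17.43] turn [ 0.06  0.07 -0.02]
now d,y,z 118.3 35.4 153.9 F along d,y,z 1.01 -0.73 0.1
```

```bash
python3 -m crank '[[0,0,20,0,0,0,0],[0,0,20,0,0,0,0],[0,0,20,0,0,0,0],[0,0,20,0,0,0,0],[0,0,20,0,0,0,0],[0,0,16,0,0,0,0],[0,0,14,0,0,0,0],[0,0,9,0,0,0,0]]' | head -4
python3 -m crank '[[0,0,0,0,0,0,0],[0,0,0,0,0,0,0]]' | tail -3
python3 fin.py 1 20 30 55 68.6 45
```

```text
time_s: 9.87
eef_pos: [0.4609, 0.3096, 0.0584]
ee_rot: [0.319, -0.522, 0.76, 0.221]
force: [-0.3, -0.1, -0.2]
force: [-0.8, 0.3, -0.6]
finger_gap: 0.003
grip_force: 0.0
t 10.0333 pos [459.8  308.98  59.82] F [-0.84  0.27 -0.64] joints [ 0.24  1.17 -0.91  2.42  2.98  0.67 -0.27] 
ROW shift [ 4.81 -8.58  1.91] turn [0.57 0.81 0.21]
now d,y,z 18.1 38.6 59.8 F along d,y,z 0.06 0.88 -0.64
```

Run:
```python
from h import *
a=camera("wrist")["image"];b=camera("scene")["image"][60:180,260:420]
cv2.imwrite("pics/in.png",np.hstack([cv2.resize(a,(400,300)),cv2.resize(b,(400,300))])[:,:,::-1])
```

```text
(no output)
```

View pics/in.png

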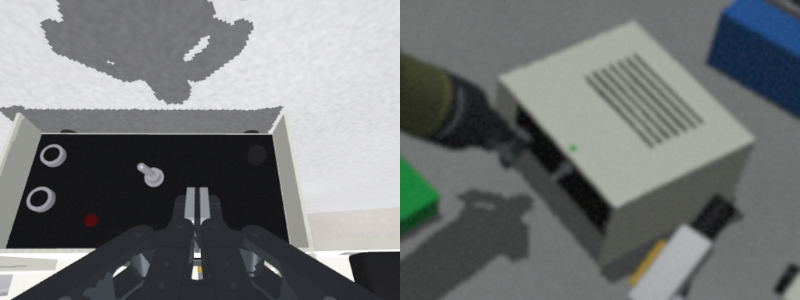

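The wrist view (from below) shows the panel with the toggle's base at (155,178) and lever end at (142,167), and the shut fingers at (198,200) well to its left side. The lever seems to lean to the ON side, which the touch must settle. I push from the OFF side, which can only ever push toward ON.

```bash
python3 -m crank '[[5,-8.6,2,0.6,0.8,0.2,0],[0,-4,0,0,0,0,0],[0,0,0,0,0,0,0],[0,0,0,0,0,0,0]]' | sed -n 4p
python3 fin.py 1 20 22 55 68.6 45
for i in 1; do :; done
python3 -m crank '[[0,-2,0,0,0,0,0],[0,0,0,0,0,0,0]]' | sed -n '2p;4p'
python3 -m crank '[[0,-2,0,0,0,0,0],[0,0,0,0,0,0,0]]' | sed -n '2p;4p'
python3 fin.py 1 20 20 55 68.6 45
```

```text
force: [-0.4, -0.6, 0.0]
t 10.4667 pos [471.76 302.28  55.34] F [-0.45 -0.63  0.04] joints [ 0.24  1.16 -0.9   2.4   2.98  0.64 -0.27] 
ROW shift [ 0.25 -3.    0.24] turn [-0.1   0.14  0.01]
now d,y,z 20.0 25.0 55.3 F along d,y,z 0.75 0.18 0.04
eef_pos: [0.4731, 0.3019, 0.0552]
force: [0.1, 0.5, 0.4]
eef_pos: [0.475, 0.3013, 0.0552]
force: [-0.1, 0.5, 0.5]
t 10.8 pos [475.   301.31  55.16] F [-0.11  0.52  0.48] joints [ 0.25  1.16 -0.9   2.39  2.98  0.62 -0.26] 
ROW shift [ 0.32 -1.63 -0.1 ] turn [-0.03  0.15  0.03]
now d,y,z 19.7 21.6 55.2 F along d,y,z -0.44 0.3 0.48
```

```bash
python3 -m crank '[[0,-2,0,0,0,0,0],[0,0,0,0,0,0,0]]' | sed -n '2p;4p'
python3 -m crank '[[0,-2,0,0,0,0,0],[0,0,0,0,0,0,0]]' | sed -n '2p;4p'
python3 -m crank '[[0,-2,0,0,0,0,0],[0,0,0,0,0,0,0]]' | sed -n '2p;4p'
python3 fin.py 1 20 14 55 68.6 45
```

```text
eef_pos: [0.4769, 0.3006, 0.0552]
force: [-1.1, 0.6, 0.2]
eef_pos: [0.4789, 0.2998, 0.0552]
force: [0.0, 0.2, -0.4]
eef_pos: [0.4807, 0.2991, 0.0552]
force: [0.0, 0.2, -0.4]
t 11.3 pos [480.74 299.11  55.19] F [ 0.02  0.16 -0.41] joints [ 0.26  1.16 -0.89  2.37  2.98  0.6  -0.26] 
ROW shift [ 0.38 -1.48 -0.11] turn [-0.05  0.15  0.03]
now d,y,z 19.7 15.5 55.2 F along d,y,z -0.16 0.04 -0.41
```

```bash
python3 -m crank '[[0,-1.5,0,0,0,0,0],[0,0,0,0,0,0,0]]' | sed -n '2p;4p'
python3 -m crank '[[0,-1.5,0,0,0,0,0],[0,0,0,0,0,0,0]]' | sed -n '2p;4p'
python3 -m crank '[[0,-1.5,0,0,0,0,0],[0,0,0,0,0,0,0]]' | sed -n '2p;4p'
python3 fin.py 1 20 14 55 68.6 45
python3 - <<'E'
from h import *
a=camera("wrist")["image"][150:330,130:330]
cv2.imwrite("pics/touch.png",cv2.resize(a,None,fx=3,fy=3,interpolation=2)[:,:,::-1])
E
```

```text
eef_pos: [0.482, 0.2986, 0.0552]
force: [0.0, -0.0, 0.0]
eef_pos: [0.4834, 0.2981, 0.0552]
force: [-0.6, 0.0, 0.2]
eef_pos: [0.4848, 0.2975, 0.0552]
force: [0.2, 0.4, -0.3]
t 11.8 pos [484.81 297.5   55.19] F [ 0.15  0.4  -0.31] joints [ 0.27  1.16 -0.89  2.36  2.99  0.58 -0.26] 
ROW shift [ 0.37  2.89 -0.1 ] turn [-0.04  0.15  0.04]
now d,y,z 19.7 11.1 55.2 F along d,y,z -0.43 0.0 -0.31
```

View pics/touch.png

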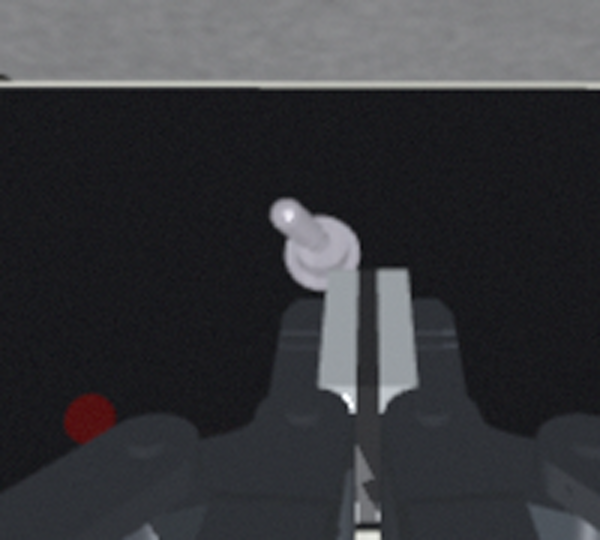

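The crop shows the lever's end at (287,213), leaning away from the fingers, with the finger tips ending at (367,270). Checking the projection against calibration.

Run:
```python
from h import *
c=camera("wrist"); th=np.radians(68.63);X=np.array([np.cos(th),np.sin(th)]);Y=np.array([-X[1],X[0]]);o=np.array([.5271,.3751])
def W(d,y,z): return np.r_[o+X*(-.068-d/1e3)+Y*y/1e3,z/1e3]
f=lambda p:((np.array(p)-[130,150]+.5)*3-.5).round(0)
print("cam",-np.array(c["R"]).T@c["t"],"tcp",f(proj(c,bot.read_state()["eef_pos"])))
for n,a in dict(bush=(10,0,55),base=(0,0,55),ON=(30.7,-7.5,55),OFF=(30.7,7.5,55),mid=(31,0,55),bottom=(0,0,0)).items(): print(n,f(proj(c,W(*a))))
```

```text
cam [0.41784302 0.12404835 0.12312291] tcp [373. 231.]
bush [321. 245.]
base [323. 259.]
ON [280. 211.]
OFF [354. 211.]
mid [317. 210.]
bottom [328.  55.]
```

The lever end is at the place predicted for ON; the tips look about 10 mm short of the nominal TCP, so I will lower the fingers about 9 mm before continuing the touch.

```bash
python3 -m crank '[[0,3,0,0,0,0,0],[6.4,0,6.4,0,0,0,0],[0,0,0,0,0,0,0],[0,0,0,0,0,0,0]]' | sed -n '2p;4p'
python3 -m crank '[[0,-3,0,0,0,0,0],[0,0,0,0,0,0,0]]' | sed -n '2p;4p'
python3 -m crank '[[0,-1.5,0,0,0,0,0],[0,0,0,0,0,0,0]]' | sed -n '2p;4p'
python3 -m crank '[[0,-1.5,0,0,0,0,0],[0,0,0,0,0,0,0]]' | sed -n '2p;4p'
python3 fin.py 1 20 8 46 68.6 45 | sed -n 3p
```

```text
eef_pos: [0.4812, 0.2987, 0.0453]
force: [-0.5, 0.5, 0.3]
eef_pos: [0.4852, 0.2975, 0.0461]
force: [0.6, -0.8, -1.3]
eef_pos: [0.4864, 0.297, 0.0463]
force: [1.0, -0.2, 0.8]
eef_pos: [0.4877, 0.2964, 0.0463]
force: [0.0, 0.3, -0.8]
now d,y,z 19.6 8.0 46.3 F along d,y,z -0.27 0.11 -0.77
```

```bash
python3 -m crank '[[0,-1,0,0,0,0,0],[0,0,0,0,0,0,0]]' | sed -n '2p;4p'
python3 -m crank '[[0,-1,0,0,0,0,0],[0,0,0,0,0,0,0]]' | sed -n '2p;4p'
python3 -m crank '[[0,-1,0,0,0,0,0],[0,0,0,0,0,0,0]]' | sed -n '2p;4p'
python3 fin.py 1 20 5 46 68.6 45 | sed -n 3p
```

```text
eef_pos: [0.4884, 0.2961, 0.0462]
force: [-1.1, -1.0, -0.1]
eef_pos: [0.4893, 0.2957, 0.0461]
force: [0.4, -0.5, -0.1]
eef_pos: [0.4903, 0.2954, 0.0461]
force: [0.7, 0.5, 0.6]
now d,y,z 19.7 5.3 46.1 F along d,y,z -0.74 -0.46 0.64
```

```bash
python3 -m crank '[[0,-1,0,0,0,0,0],[0,0,0,0,0,0,0]]' | sed -n '2p;4p'
python3 -m crank '[[0,-1,0,0,0,0,0],[0,0,0,0,0,0,0]]' | sed -n '2p;4p'
python3 fin.py 1 20 5 46 68.6 45 | sed -n 3p
python3 -m crank '[[0,-1,0,0,0,0,0],[0,0,0,0,0,0,0]]' | sed -n '2p;4p'
python3 fin.py 1 20 5 46 68.6 45 | sed -n 3p
```

```text
eef_pos: [0.4912, 0.295, 0.0461]
force: [0.5, -0.1, 0.2]
eef_pos: [0.4921, 0.2947, 0.0462]
force: [-0.5, 0.2, -0.7]
now d,y,z 19.6 3.3 46.2 F along d,y,z 0.01 0.49 -0.69
eef_pos: [0.4931, 0.2943, 0.0461]
force: [-1.3, 0.2, -0.4]
now d,y,z 19.6 2.2 46.1 F along d,y,z 0.23 1.26 -0.38
```

```bash
python3 -m crank '[[0,-1,0,0,0,0,0],[0,0,0,0,0,0,0]]' | sed -n '2p;4p'
python3 fin.py 1 20 5 46 68.6 45 | sed -n 3p
python3 -m crank '[[0,-1,0,0,0,0,0],[0,0,0,0,0,0,0]]' | sed -n '2p;4p'
python3 fin.py 1 20 5 46 68.6 45 | sed -n 3p
python3 -m crank '[[0,0,0,0,0,0,0]]' | sed -n '2p;4p'
python3 fin.py 1 20 5 46 68.6 45 | sed -n 3p
```

```text
eef_pos: [0.494, 0.2939, 0.0462]
force: [-0.7, -0.1, -0.2]
now d,y,z 19.6 1.2 46.2 F along d,y,z 0.33 0.64 -0.15
eef_pos: [0.4949, 0.2936, 0.0462]
force: [0.4, -0.6, -0.1]
now d,y,z 19.6 0.3 46.2 F along d,y,z 0.39 -0.63 -0.05
eef_pos: [0.4948, 0.2936, 0.0462]
force: [0.6, 0.3, 0.3]
now d,y,z 19.7 0.4 46.2 F along d,y,z -0.46 -0.44 0.25
```

Still no contact; take another near look.

Run:
```python
from h import *
c=camera("wrist");a=c["image"][150:330,130:330]
cv2.imwrite("pics/touch2.png",cv2.resize(a,None,fx=3,fy=3,interpolation=2)[:,:,::-1])
s=bot.read_state();q=s["ee_rot"]
from scipy.spatial.transform import Rotation as Ro
R=Ro.from_quat([q[1],q[2],q[3],q[0]]).as_matrix(); f=lambda p:((np.array(p)-[130,150]+.5)*3-.5).round(0)
for v in ((0,0,0),(0,0,-.01),(.008,0,-.01),(-.008,0,-.01),(0,.01,-.01)): print(v,f(proj(c,s["eef_pos"]+R@np.array(v))))
```

```text
(0, 0, 0) [373. 231.]
(0, 0, -0.01) [373. 251.]
(0.008, 0, -0.01) [373. 215.]
(-0.008, 0, -0.01) [373. 287.]
(0, 0.01, -0.01) [423. 251.]
```

View pics/touch2.png

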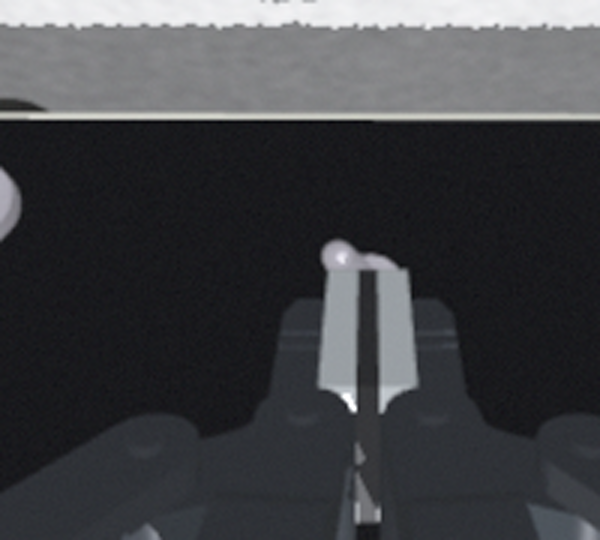

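The lever's ball end at (340,255) shows just beyond the finger tips (edge at row 270): the tips pass just short of the lever. Back out to the OFF side, go 10 mm deeper along the fingers and sweep again.

```bash
python3 -m crank '[[0,8,0,0,0,0,0],[0,9,0,0,0,0,0],[0,0,5,0,0,0,0],[0,0,5,0,0,0,0],[0,0,0,0,0,0,0],[0,0,0,0,0,0,0]]' | sed -n '4p'
python3 fin.py 1 20 5 46 68.6 45 | sed -n 3p
python3 -m crank '[[0,-2,0,0,0,0,0],[0,0,0,0,0,0,0]]' >/dev/null
python3 fin.py 1 20 5 46 68.6 45 | sed -n 3p
python3 -m crank '[[0,-2,0,0,0,0,0],[0,0,0,0,0,0,0]]' >/dev/null
python3 fin.py 1 20 5 46 68.6 45 | sed -n 3p
python3 -m crank '[[0,-1.5,0,0,0,0,0],[0,0,0,0,0,0,0]]' >/dev/null
python3 fin.py 1 20 5 46 68.6 45 | sed -n 3p
python3 -m crank '[[0,-1.5,0,0,0,0,0],[0,0,0,0,0,0,0]]' >/dev/null
python3 fin.py 1 20 5 46 68.6 45 | sed -n 3p
```

```text
force: [0.1, -0.7, 0.3]
now d,y,z 12.1 16.8 38.8 F along d,y,z 0.6 -0.32 0.29
now d,y,z 12.6 14.5 39.1 F along d,y,z 0.4 0.41 0.37
now d,y,z 12.7 12.6 39.1 F along d,y,z 0.07 0.53 -0.44
now d,y,z 12.6 11.5 39.1 F along d,y,z -0.57 -0.17 0.82
now d,y,z 12.6 10.1 39.1 F along d,y,z 0.67 -0.12 0.02
```

```bash
python3 -m crank '[[0,-1.5,0,0,0,0,0],[0,0,0,0,0,0,0]]' >/dev/null
python3 fin.py 1 20 5 46 68.6 45 | sed -n 3p
python3 -m crank '[[0,-1.5,0,0,0,0,0],[0,0,0,0,0,0,0]]' >/dev/null
python3 fin.py 1 20 5 46 68.6 45 | sed -n 3p
python3 -m crank '[[0,-1,0,0,0,0,0],[0,0,0,0,0,0,0]]' >/dev/null
python3 fin.py 1 20 5 46 68.6 45 | sed -n 3p
python3 -m crank '[[0,-1,0,0,0,0,0],[0,0,0,0,0,0,0]]' >/dev/null
python3 fin.py 1 20 5 46 68.6 45 | sed -n 3p
```

```text
now d,y,z 12.6 8.6 39.1 F along d,y,z -0.08 0.22 0.23
now d,y,z 12.5 7.1 39.1 F along d,y,z 0.78 -0.16 -0.04
now d,y,z 12.6 6.3 39.1 F along d,y,z 1.44 -0.37 0.17
now d,y,z 12.6 5.3 39.1 F along d,y,z -0.6 -0.77 -0.25
```

```bash
python3 -m crank '[[0,-1,0,0,0,0,0],[0,0,0,0,0,0,0]]' >/dev/null
python3 fin.py 1 20 5 46 68.6 45 | sed -n 3p
python3 -m crank '[[0,-1,0,0,0,0,0],[0,0,0,0,0,0,0]]' >/dev/null
python3 fin.py 1 20 5 46 68.6 45 | sed -n 3p
python3 -m crank '[[0,-1,0,0,0,0,0],[0,0,0,0,0,0,0]]' >/dev/null
python3 fin.py 1 20 5 46 68.6 45 | sed -n 3p
python3 -m crank '[[0,-1,0,0,0,0,0],[0,0,0,0,0,0,0]]' >/dev/null
python3 fin.py 1 20 5 46 68.6 45 | sed -n 3p
```

```text
now d,y,z 12.6 4.3 39.1 F along d,y,z 0.4 0.03 0.4
now d,y,z 12.6 3.2 39.1 F along d,y,z -0.0 -0.31 0.07
now d,y,z 12.6 2.2 39.1 F along d,y,z -0.48 -0.29 -0.26
now d,y,z 12.6 1.2 39.1 F along d,y,z -0.21 -0.27 -0.25
```

Run:
```python
from h import *
c=camera("wrist");a=c["image"][190:270,200:300]; s0=camera("side")["image"][225:315,110:290]
cv2.imwrite("pics/touch3.png",np.vstack([cv2.resize(a,(600,480),interpolation=2)[:300],cv2.resize(s0,(600,300))])[:,:,::-1])
s=bot.read_state(); th=np.radians(68.63);X=np.array([np.cos(th),np.sin(th)]);Y=np.array([-X[1],X[0]]);o=np.array([.5271,.3751])
def W(d,y,z): return np.r_[o+X*(-.068-d/1e3)+Y*y/1e3,z/1e3]
f=lambda p:((np.array(p)-[200,190]+.5)*6-.5).round(0)
for n,p in dict(tcp=(12.6,1.2,39.1),bush=(10,0,55),ON=(29.7,-7.5,55)).items(): x=W(*p); print(n,f(proj(c,x)),"depth",(np.array(c["R"])@x+c["t"])[2])
```

```text
tcp [325. 222.] depth 0.19675433511064155
bush [314. 375.] depth 0.1920511822657726
ON [234. 318.] depth 0.17438780233468637
```

View pics/touch3.png

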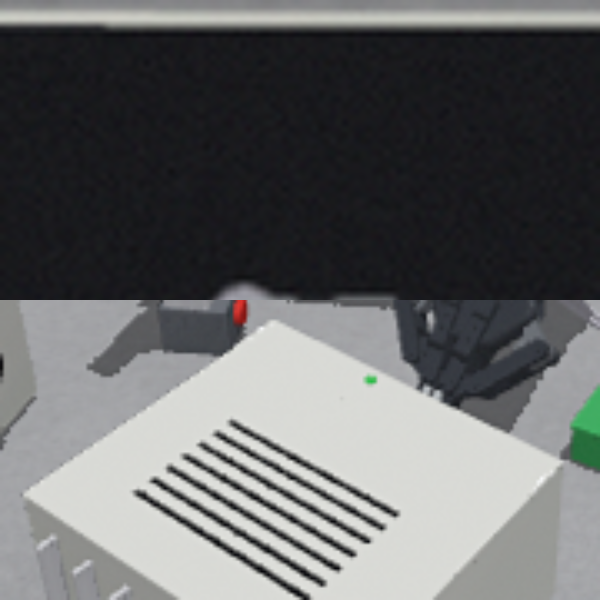

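The upper half shows only the lever's end peeking at (243,290) beside the tips' edge at row 298; the lower half (side) shows the hand in front of the brow, right of it in the picture and clear. I'll check numerically which one is in front.

Run:
```python
from h import *
a=camera("wrist")["image"][234:256,230:272]
for r in a.mean(2).astype(int): print(" ".join("%3d"%v for v in r))
```

```text
26  25  24  23  25  28  26  27  27  25  22  24  26  28  26  24  25  25  24  24  23  24  26  25  25  24  27  25  25  24  27  24  23  26  25  27  26  26  26  26  22  25
 24  26  22  25  25  24  27  27  27  26  25  26  25  26  26  23  26  26  24  24  27  23  24  26  25  27  25  26  25  23  24  27  26  25  27  26  25  27  23  25  25  25
 24  25  26  26  25  25  24  24  23  25  24  27  26  26  23  27  28  28  25  23  25  23  27  24  25  25  25  26  24  22  26  26  24  27  24  27  27  27  24  26  26  23
 28  23  25  25  26  24  24  39  61  82  94  87  63  35  25  24  24  25  24  25  26  27  27  28  27  25  28  24  26  25  24  25  26  24  25  25  24  26  22  27  24  24
 25  24  25  24  23  30  66 104 122 139 148 142 122  91  47  25  28  26  23  25  25  24  26  26  25  24  27  23  27  24  24  30  23  26  24  23  26  24  27  22  24  24
 27  24  26  28  24  56 113 152 157 157 156 155 155 140 103  79  77  79  73  52  32  32  32  33  30  45  65  78  79  80  77  77  77  77  77  67  38  25  23  25  26  27
 23  25  25  27  39  96 143 161 165 159 154 154 155 154 147 137 136 135 127  89  43  39  40  
[... 1894 characters left out ...]
 158 134  69  51  49  51  51
 49  50  50  51  50  50  49  62 117 158 158 159 158 158 158 158 159 157 139  83  44  43  43  44  43  73 128 158 159 158 159 158 159 157 158 158 136  77  50  50  51  51
 51  50  49  52  52  50  50  70 123 159 159 158 158 158 159 160 157 158 139  85  44  45  44  44  45  73 128 157 158 159 158 159 157 158 159 159 141  88  50  52  49  50
 49  49  49  49  52  49  50  78 130 157 159 159 159 159 160 159 159 158 140  84  44  45  43  42  45  72 128 158 159 158 158 158 159 159 158 159 138  87  49  49  49  50
 50  48  49  50  51  50  48  83 135 158 158 157 157 159 159 157 157 158 139  84  44  44  46  46  43  74 128 158 158 159 159 158 158 158 158 159 140  88  51  48  50  51
```

Run:
```python
from h import *
from scipy.spatial.transform import Rotation as Ro
cw=camera("wrist");cs=camera("side")
a=cs["image"][244:260,230:252]
for r in a.mean(2).astype(int): print(" ".join("%3d"%v for v in r))
s=bot.read_state();q=s["ee_rot"];R=Ro.from_quat([q[1],q[2],q[3],q[0]]).as_matrix()
for p in ((239,250),(239,252),(240,254)):
    for w in ((252,279),(252,270)):
        x,e=tri(cs,p,cw,w); print(p,w,"tool mm",R.T@(x-s["eef_pos"])*1e3,"err",e*1e3)
n=R[:,0]
for x0 in(-.01,-.005,0,.005,.011):
    o,d=ray(cw,(252.5,239.5)); k=((s["eef_pos"]-o)@n+x0)/(d@n); y=o+d*k; print(x0,"tip tool mm",R.T@(y-s["eef_pos"])*1e3)
```

```text
168 167 169  88  53  55  58  58  60  60  60  57  43  38  54  60  60  60  58  58  41  40
164 166 171 170 102  60  58  59  61  60  61  50  38  42  57  59  61  58  60  52  40  39
165 167 167 170 148  72  55  59  59  59  61  45  48  56  60  60  59  60  55  43  39  41
165 165 167 168 173 124  67  58  50  54  56  49  53  59  59  60  60  62  46  50  48  49
159 161 164 165 171 151  69  40  57  58  45  48  60  58  59  60  60  57  38  57  59  57
179 163 161 165 171 150  62  35  45  39  46  51  59  61  59  57  60  47  53  59  60  59
216 204 179 165 170 110  40 114  84  40  49  46  38  58  61  58  57  46  57  60  59  60
217 216 215 206 166  73  38 184 192 114  51  32  43  58  62  56  38  52  59  60  61  60
216 216 217 218 217 189 138 185 171  80 153 186 101  48  49  39  50  60  61  46  48  58
216 216 216 217 217 217 216 211 152  86 180 194 146  61  38  38  53  50  39  39  34  33
216 216 216 215 216 217 217 218 215 208 196 179 117  47  35  50  40  37  32  45  61  77
216 215 216 215 216 215 216 216 217 217 216 203 136  59  48  46  35  34  46  90  95  96
216 215 215 216 216 216 215 216 216 216 217 
[... 467 characters left out ...]
352 ] err 15.18483256724105
(239, 252) (252, 279) tool mm [  5.55827531  -5.56041461 -70.53103165] err 10.331609196463143
(239, 252) (252, 270) tool mm [  9.15150201  -6.40092551 -70.2605983 ] err 12.262660809484927
(240, 254) (252, 279) tool mm [  5.50339804  -3.64064043 -68.24252675] err 5.761044244553178
(240, 254) (252, 270) tool mm [  9.11377405  -4.47857642 -67.92384811] err 7.7014072698385085
-0.01 tip tool mm [-10.          -0.88395621   1.62023582]
-0.005 tip tool mm [-5.         -0.89994709 -8.12966131]
0 tip tool mm [ 2.24660369e-14 -9.15937963e-01 -1.78795584e+01]
0.005 tip tool mm [  5.          -0.93192884 -27.62945556]
0.011 tip tool mm [ 11.          -0.95111789 -39.32933212]
```

View pics/wrist0.png

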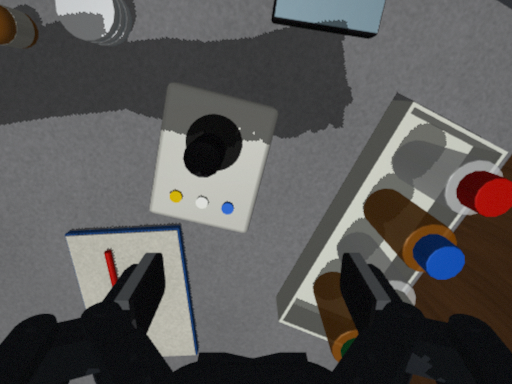

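The start wrist picture shows the open finger tips' inner edges at about (163,255) and (341,254); 178 px for 85 mm puts them far nearer than the TCP. I'll check this against the earlier scene picture.

Run:
```python
from h import *
from scipy.spatial.transform import Rotation as Ro
c=camera("scene"); p=np.array([.4567,.1889,.1985]); q=Ro.from_quat([.754,.541,.288,-.235]).as_matrix()
for z in(0,-.02,-.037): print(z,"in scene",proj(c,p+q[:,2]*z), "in pre.png",(proj(c,p+q[:,2]*z)-[200,60])*[400/256,300/192]+[400,0])
a=cv2.imread("pics/pre.png")[60:112:2,500:562:2].mean(2).astype(int)
for r in a: print(" ".join("%3d"%v for v in r))
```

```text
0 in scene [294.55534697 108.91979326] in pre.png [547.74272963  76.43717697]
-0.02 in scene [290.85365292 107.25982491] in pre.png [541.95883269  73.84347642]
-0.037 in scene [287.62002221 105.80975243] in pre.png [536.9062847   71.57773818]
 20  21  23  20  22  29  24  25  27  26  25  26  21  27  47  75  95 105 109 112 112 111 111 110 109 113 107  92  79  78  81
 24  23  27  23  26  25  25  25  27  30  28  30  19  24  29  43  68  87  98 107 110 110 109 109 110 111 105  90  80  83  81
 26  25  28  18  25  20  19  19  35  33  32  34  25  20  20  22  40  62  84  94 100 106 111 109 110 109 103  88  81  81  80
 20  25  24  20  28  26  28  20  25  32  30  34  29  22  23  29  29  48  72  81  89 102 107 107 111 107 100  88  82  83  81
 19  28  26  22  25  25  25  29  37  37  33  32  24  22  23  29  36  41  50  62  72  88 102 108 110 110 100  86  81  81  82
 21  25  24  25  26  28  30  38  41  40  36  30  27  30  33  41  47  37  38  43  52  77 105 109 110 107  99  85  81  82  83
 24  27  29  28  29  27  28  41  41  45  45  45  46  43  45  57  49  35  34  34  48  78 108 112 110 109  97  82  
[... 1666 characters left out ...]
 115 116 116 116 115 117 118 117 115 116 114 112 117 116 114 114 114 114 113  98
101 112 113 113 113 115 114 114 115 116 116 116 115 116 114 112 115 116 115 115 115 115 115 116 116 116 117 114 115 112 113
 84  99 112 115 114 114 115 116 116 117 116 116 116 115 115 113 115 116 117 116 115 117 115 114 115 113 112 115 116 114 114
 76  85 101 112 115 116 115 114 115 116 116 116 116 116 115 115 115 115 117 115 114 116 116 115 113 114 113 115 115 115 112
 71  73  84 101 114 114 115 114 115 115 115 114 115 116 116 117 113 116 114 113 116 115 111 115 114 114 114 112 113 115 114
 71  71  73  85 103 112 114 116 116 115 116 116 115 117 116 116 116 116 114 115 115 114 114 114 114 114 113 114 113 112 113
```

```bash
P(){ python3 fin.py 1 20 5 46 68.6 45 | sed -n 3p; }
python3 -m crank '[[0,7,0,0,0,0,0],[0,7,0,0,0,0,0],[0,0,3,0,0,0,0],[0,0,0,0,0,0,0]]' >/dev/null; P
python3 -m crank '[[0,0,3,0,0,0,0],[0,0,0,0,0,0,0]]' >/dev/null; P
python3 -m crank '[[0,0,3,0,0,0,0],[0,0,0,0,0,0,0]]' >/dev/null; P
python3 -m crank '[[0,0,3,0,0,0,0],[0,0,0,0,0,0,0]]' >/dev/null; P
```

```text
now d,y,z 10.1 15.7 36.7 F along d,y,z -0.39 -1.0 -0.41
now d,y,z 7.9 14.8 34.6 F along d,y,z 0.17 -0.09 0.26
now d,y,z 5.8 15.1 32.5 F along d,y,z -0.18 0.3 0.34
now d,y,z 3.7 15.3 30.4 F along d,y,z 0.46 -1.01 -0.76
```

```bash
P(){ python3 fin.py 1 20 5 46 68.6 45 | sed -n 3p; }
python3 -m crank '[[0,-3,0,0,0,0,0],[0,0,0,0,0,0,0]]' >/dev/null; P
python3 -m crank '[[0,-2,0,0,0,0,0],[0,0,0,0,0,0,0]]' >/dev/null; P
python3 -m crank '[[0,-2,0,0,0,0,0],[0,0,0,0,0,0,0]]' >/dev/null; P
python3 -m crank '[[0,-1.5,0,0,0,0,0],[0,0,0,0,0,0,0]]' >/dev/null; P
python3 -m crank '[[0,-1.5,0,0,0,0,0],[0,0,0,0,0,0,0]]' >/dev/null; P
```

```text
now d,y,z 4.0 11.7 30.6 F along d,y,z -0.56 -0.0 0.4
now d,y,z 4.1 9.8 30.7 F along d,y,z -1.14 0.1 0.04
now d,y,z 4.1 7.9 30.7 F along d,y,z 0.35 -0.7 1.09
now d,y,z 4.1 6.6 30.6 F along d,y,z 0.04 -0.04 -0.08
now d,y,z 4.1 5.2 30.6 F along d,y,z 0.43 -0.31 0.3
```

```bash
P(){ python3 fin.py 1 20 5 46 68.6 45 | sed -n 3p; }
python3 -m crank '[[0,-1.5,0,0,0,0,0],[0,0,0,0,0,0,0]]' >/dev/null; P
python3 -m crank '[[0,-1,0,0,0,0,0],[0,0,0,0,0,0,0]]' >/dev/null; P
python3 -m crank '[[0,-1,0,0,0,0,0],[0,0,0,0,0,0,0]]' >/dev/null; P
python3 -m crank '[[0,-1,0,0,0,0,0],[0,0,0,0,0,0,0]]' >/dev/null; P
python3 - <<'E'
from h import *
a=camera("wrist")["image"][232:256:1,222:272]
for r in a.mean(2).astype(int)[::2]: print(" ".join("%3d"%v for v in r))
E
```

```text
now d,y,z 4.1 3.6 30.6 F along d,y,z 1.37 -0.18 0.19
now d,y,z 4.1 2.8 30.6 F along d,y,z 0.82 0.06 0.09
now d,y,z 4.0 1.8 30.6 F along d,y,z 0.35 0.19 0.46
now d,y,z 4.1 0.7 30.6 F along d,y,z -0.75 0.49 -0.18
 25  30  24  23  26  25  23  26  26  25  24  25  26  24  22  24  22  27  25  24  27  26  25  27  24  22  27  26  26  24  26  27  25  27  25  25  25  26  25  23  28  25  27  27  30  23  26  24  24  23
 26  29  25  25  24  25  21  25  25  25  23  25  26  25  23  27  27  25  25  27  23  22  26  25  26  26  25  23  25  28  25  26  23  25  26  27  23  24  25  27  26  25  23  23  22  23  26  25  27  21
 27  26  26  22  25  26  27  25  25  23  29  27  25  24  25  23  24  23  26  24  24  26  22  23  27  26  25  27  25  25  26  22  24  27  24  23  25  26  27  23  30  27  26  25  28  25  23  25  24  26
 24  25  23  24  26  23  25  27  25  27  24  27  26  27  23  22  25  26  23  22  23  28  25  23  22  26  23  23  21  27  25  26  24  26  25  26  26  23  27  26  23  25  23  23  27  24  27  27  25  26
 25  26  25  26  26  25  25  28  25  26  25  25  22  25  26  25  40  98 136 136 135 136 1
[... 810 characters left out ...]
 158 145  98  44  46  45  46  44  74 128 157 159 159 159 159 158 159 158 158 127  26  29  25  24  26
 27  27  26  24  21  31  38  47  50  50  49  51  52  51  50  55 114 157 160 158 158 159 159 158 159 158 140  84  45  44  46  44  42  74 128 159 159 158 158 158 158 157 158 159 131  58  48  50  52  50
 26  26  23  26  40  48  49  51  51  51  50  53  50  50  50  63 118 158 158 158 158 158 158 158 159 159 139  84  45  45  44  44  43  74 128 158 159 160 158 158 158 159 160 160 136  76  50  49  49  51
 27  26  35  47  52  51  51  52  52  51  52  51  51  51  50  77 130 159 158 159 158 159 158 159 158 159 139  84  45  42  45  43  43  74 128 158 158 159 159 157 158 159 159 158 140  88  51  51  50  49
```

The finger tips evidently end some 38 mm behind the stated TCP (consistent with the start picture, the scene view and no panel contact), so go about 12 mm deeper.

```bash
P(){ python3 fin.py 1 20 5 46 68.6 45 | sed -n 3p; }
python3 -m crank '[[0,7,0,0,0,0,0],[0,8,0,0,0,0,0],[0,0,4,0,0,0,0],[0,0,0,0,0,0,0]]' >/dev/null; P
python3 -m crank '[[0,0,4,0,0,0,0],[0,0,0,0,0,0,0]]' >/dev/null; P
python3 -m crank '[[0,0,4,0,0,0,0],[0,0,0,0,0,0,0]]' >/dev/null; P
python3 -m crank '[[0,-2,0,0,0,0,0],[0,0,0,0,0,0,0]]' >/dev/null; P
python3 -m crank '[[0,-2,0,0,0,0,0],[0,0,0,0,0,0,0]]' >/dev/null; P
python3 -m crank '[[0,-2,0,0,0,0,0],[0,0,0,0,0,0,0]]' >/dev/null; P
```

```text
now d,y,z 0.7 16.2 27.5 F along d,y,z -0.8 -0.08 0.33
now d,y,z -2.2 15.2 24.6 F along d,y,z 0.6 0.18 -0.31
now d,y,z -4.9 15.5 21.8 F along d,y,z -0.63 -0.28 1.15
now d,y,z -4.4 13.4 22.1 F along d,y,z -1.83 -0.23 0.65
now d,y,z -4.4 11.3 22.2 F along d,y,z 0.44 -0.84 -0.05
now d,y,z -4.3 10.4 22.2 F along d,y,z -0.62 0.92 0.3
```

```bash
P(){ python3 fin.py 1 20 5 46 68.6 45 | sed -n 3p; }
python3 -m crank '[[0,-1,0,0,0,0,0],[0,0,0,0,0,0,0]]' >/dev/null; P
python3 -m crank '[[0,-1,0,0,0,0,0],[0,0,0,0,0,0,0]]' >/dev/null; P
python3 -m crank '[[0,-1,0,0,0,0,0],[0,0,0,0,0,0,0]]' >/dev/null; P
```

```text
now d,y,z -4.3 10.3 22.2 F along d,y,z -0.1 3.19 -0.35
now d,y,z -4.3 10.1 22.2 F along d,y,z 0.07 5.62 -0.03
now d,y,z -4.3 10.1 22.3 F along d,y,z -0.37 6.22 -0.69
```

Firm contact: 6 N at y = 10 without yielding. I'll re-touch 5 mm farther out to be sure that it is the lever and not the bushing.

```bash
P(){ python3 fin.py 1 20 5 46 68.6 45 | sed -n 3p; }
python3 -m crank '[[0,5,0,0,0,0,0],[0,0,-5,0,0,0,0],[0,0,0,0,0,0,0],[0,-3,0,0,0,0,0],[0,0,0,0,0,0,0]]' >/dev/null; P
python3 -m crank '[[0,-1.5,0,0,0,0,0],[0,0,0,0,0,0,0]]' >/dev/null; P
python3 -m crank '[[0,-1.5,0,0,0,0,0],[0,0,0,0,0,0,0]]' >/dev/null; P
python3 -m crank '[[0,-1,0,0,0,0,0],[0,0,0,0,0,0,0]]' >/dev/null; P
python3 -m crank '[[0,-1,0,0,0,0,0],[0,0,0,0,0,0,0]]' >/dev/null; P
```

```text
now d,y,z -0.9 6.7 25.7 F along d,y,z 0.38 0.26 -0.27
now d,y,z -0.9 6.4 25.7 F along d,y,z 1.74 0.05 -0.29
now d,y,z -0.8 6.0 25.7 F along d,y,z 0.76 0.86 1.49
now d,y,z -0.8 5.8 25.7 F along d,y,z 0.34 1.21 0.45
now d,y,z -0.8 5.5 25.7 F along d,y,z 0.83 3.6 0.35
```

```bash
P(){ python3 fin.py 1 20 5 46 68.6 45 | sed -n 3p; }
python3 -m crank '[[0,-1,0,0,0,0,0],[0,0,0,0,0,0,0]]' >/dev/null; P
python3 -m crank '[[0,0,0,0,0,0,0]]' >/dev/null; P
python3 -m crank '[[0,8,0,0,0,0,0],[0,8,0,0,0,0,0],[0,0,-30,0,0,0,0],[0,0,-30,0,0,0,0],[0,0,-30,0,0,0,0],[0,0,-30,0,0,0,0],[0,0,-30,0,0,0,0],[0,0,-30,0,0,0,0]]' >/dev/null
python3 - <<'E'
from h import *
c=camera("wrist"); th=np.radians(68.63);X=np.array([np.cos(th),np.sin(th)]);Y=np.array([-X[1],X[0]]);o=np.array([.5271,.3751])
def W(d,y,z): return np.r_[o+X*(-.068-d/1e3)+Y*y/1e3,z/1e3]
for n,a in dict(bush=(10,0,55),ON=(29.7,-7.5,55),OFF=(29.7,7.5,55)).items(): print(n,proj(c,W(*a)))
g=c["image"].mean(2); p=proj(c,W(10,0,55)).astype(int); m=(g[p[1]-35:p[1]+25,p[0]-30:p[0]+30]>95).astype(np.uint8)
k,l,s,ce=cv2.connectedComponentsWithStats(m)
for i in range(1,k):
    if s[i,4]>15: print(s[i]+[p[0]-30,p[1]-35,0,0,0],ce[i]+[p[0]-30,p[1]-35])
E
python3 fin.py 1 20 5 46 68.6 45
```

```text
now d,y,z -0.8 5.4 25.8 F along d,y,z -1.21 4.76 1.06
now d,y,z -0.8 5.4 25.8 F along d,y,z 0.57 4.72 0.24
bush [237.75892222 179.69156119]
ON [229.90095811 170.76773463]
OFF [243.99523754 170.78376946]
[234 176   9   8  27] [238.66666667 180.25925926]
t 23.1 pos [437.96 195.73 154.99] F [-2.22 -2.42  1.76] joints [ 0.58  0.92 -1.01  2.49  3.02  0.35 -0.3 ] 
ROW shift [ -1.83 -11.68 156.  ] turn [-0.34 -0.01 -0.02]
now d,y,z 131.5 17.7 155.0 F along d,y,z 3.06 1.18 1.76
```

Run:
```python
from h import *
np.set_printoptions(precision=4,suppress=True)
c=camera("side"); p=np.array([.2669,-.5644,.1935])
for z in(0,.02,.04,.05,.06): print(z,proj(c,p+[0,0,z]))
a=cv2.imread("pics/side0.png").mean(2)[70:104,345:385].astype(int)
for r in a[::2]: print(" ".join("%3d"%v for v in r))
# window: glass blob
for n in("scene","side"):
    c=camera(n); (A,ce,m)=blobs(c,(5,90,90),(18,255,255),8); 
    for A,ce,m in blobs(c,(5,90,90),(18,255,255),8):
        P=plane(c,ce,.08)
        if np.hypot(P[0]-.653,P[1]+.062)<.03:
            h=cv2.convexHull(np.argwhere(m)[:,::-1].astype(np.float32)); q=cv2.approxPolyDP(h,6,True)[:,0]; w=np.array([plane(c,v,.08)[:2] for v in q]); print(n,len(q),w.tolist(),w.mean(0))
            W=np.array([plane(c,v,.08)[:2] for v in h[:,0]]).astype(np.float32); print(cv2.minAreaRect(W*1000))
```

```text
0 [355.4315 104.0792]
0.02 [356.2499  98.8104]
0.04 [357.0803  93.4636]
0.05 [357.5002  90.7605]
0.06 [357.9231  88.0372]
 86  88  90  76  37  34  35  30  31  33  35  31  29  32  32  36  36  34  32  36  36  27  37  37  67  69  47  36  49  80  83  83  84  82  80  84  87  86  83  87
 89  87  90  61  33  33  31  30  29  32  28  29  29  28  30  35  39  33  34  36  33  31  38  36  37  39  35  43  71  84  82  84  84  79  81  84  86  86  83  89
 88  88  86  84  87  52  35  31  35  47  49  33  27  42  30  29  39  40  40  38  31  29  38  38  37  39  40  43  71  84  84  86  83  79  82  85  88  84  84  89
 89  86  87  84  86  71  51  34  36  35  35  77  89  94  64  35  32  35  35  31  30  33  44  63  88  40  30  41  81  83  85  85  82  78  83  85  90  84  87  89
 86  87  85  84  86  91  58  36  33  36  34  31  86  91  90  90  52  28  38  72  38  37  31  56  67  35  35  52  83  83  85  87  82  81  84  86  88  83  87  88
 88  87  85  85  86 101  48  32  33  33  32  48  88  89  89  90  65  33  34  35  32  39  40  42  40  54  41  59  82  84  88  85  81  83  85  87  88  87  87  87
 88  88  84  85  8
[... 1173 characters left out ...]
  85  84  84  85  87  87  83  80  78  81  82  82  86  85  86  88  90  90  84  86  88  88
 88  88  84  81  85  86  81  83  87  91  87  84  85  87  88  89  92  90  85  84  83  86  86  86  81  77  80  81  83  84  85  87  87  90  90  87  84  87  87  87
 89  87  84  82  82  85  82  83  88  92  86  83  84  85  87  89  92  89  83  83  83  87  88  85  81  78  77  81  83  85  87  85  90  88  91  85  87  88  88  87
 87  92 109 119 123 123 122 101 103  92  86  83  83  83  88  89  90  87  81  74  76  80  82  82  79  77  80  81  83  84  86  86  86  89  87  84  88  88  88  86Traceback (most recent call last):
  File "<stdin>", line 9, in <module>
ValueError: not enough values to unpack (expected 3, got 2)
```

```bash
python3 - <<'E'
from h import *
np.set_printoptions(precision=4,suppress=True)
for n in("scene","side"):
    c=camera(n)
    for A,ce,m in blobs(c,(5,90,90),(18,255,255),8):
        P=plane(c,ce,.08)
        if np.hypot(P[0]-.653,P[1]+.062)<.03:
            h=cv2.convexHull(np.argwhere(m)[:,::-1].astype(np.float32)); W=np.array([plane(c,v,.08)[:2] for v in h[:,0]]).astype(np.float32); print(n,A,cv2.minAreaRect(W*1000),W.min(0),W.max(0))
    for A,ce,m in blobs(c,(105,150,60),(125,255,255),8):
        P=plane(c,ce,.015)
        if np.hypot(P[0]-.435,P[1]+.159)<.03:
            h=cv2.convexHull(np.argwhere(m)[:,::-1].astype(np.float32)); W=np.array([plane(c,v,.015)[:2] for v in h[:,0]]).astype(np.float32); print("dish",n,cv2.minAreaRect(W*1000),P)
E
python3 seg.py 8 450 130 220 -.25 .93 .11 .24
```

```text
scene 260 ((652.7841796875, -59.6984977722168), (91.05818176269531, 90.24523162841797), 8.893562316894531) [ 0.6036 -0.1105] [ 0.7022 -0.0093]
dish scene ((436.7639465332031, -159.16351318359375), (49.920284271240234, 51.290950775146484), 42.36305618286133) [ 0.436  -0.1603  0.015 ]
side 113 ((654.8551025390625, -65.16502380371094), (90.26500701904297, 94.26201629638672), 8.01789379119873) [ 0.606  -0.1153] [ 0.7046 -0.013 ]
dish side ((433.0150451660156, -152.9834747314453), (47.68940734863281, 57.47850036621094), 10.406400680541992) [ 0.4318 -0.1502  0.015 ]
t 23.3 pos [440.22 200.58 152.74] F [ 0.18 -0.32  0.01] joints [ 0.56  0.93 -1.01  2.48  3.02  0.36 -0.3 ] 
ROW shift [ -0.58  -5.91 -10.77] turn [2.36 1.6  4.04]
```

```bash
python3 -m crank '[[-0.6,-5.9,-10.8,2.4,1.6,4,40],[-0.6,-5.9,-10.8,2.4,1.6,4,40],[-0.6,-5.9,-10.8,2.4,1.6,4,40],[-0.6,-5.9,-10.8,2.4,1.6,4,40],[-0.6,-5.9,-10.8,2.4,1.6,4,80],[-0.6,-5.9,-10.8,2.4,1.6,4,80],[-0.6,-5.9,-10.8,2.4,1.6,4,80],[-0.6,-5.9,-10.8,2.4,1.6,4,80]]' | head -1
python3 seg.py 7 460 60 240 .07 .98 .01 .2
```

```text
time_s: 23.97
t 23.9667 pos [448.47 131.37 220.48] F [ 0.38 -0.54 -1.4 ] joints [ 0.37  0.45 -0.81  2.47  2.45  0.21 -0.64] 
ROW shift [ -0.71 -10.22  -3.63] turn [2.73 0.66 4.87]
```

```bash
python3 -m crank '[[-0.7,-10.2,-3.6,2.7,0.7,4.9,80],[-0.7,-10.2,-3.6,2.7,0.7,4.9,80],[-0.7,-10.2,-3.6,2.7,0.7,4.9,80],[-0.7,-10.2,-3.6,2.7,0.7,4.9,80],[-0.7,-10.2,-3.6,2.7,0.7,4.9,80],[-0.7,-10.2,-3.6,2.7,0.7,4.9,80],[-0.7,-10.2,-3.6,2.7,0.7,4.9,80]]' | head -1
python3 seg.py 7 460 0 250 .38 .91 -.04 .16
```

```text
time_s: 24.55
t 24.55 pos [461.77  74.28 232.14] F [-0.46  0.51 -0.66] joints [-0.29  0.31 -0.03  2.41  1.52  0.08 -0.24] 
ROW shift [ -4.16 -10.23  -1.73] turn [2.45 0.39 6.11]
```

```bash
cat > dn.py <<'E'
import sys,subprocess; from kin3 import goal; from scipy.spatial.transform import Rotation as Ro
a=sys.argv[1:]; q=Ro.from_matrix(goal(float(a[4]),0)*[-1,-1,1]).as_quat(); subprocess.run(["python3","seg.py",*a[:4],*map(str,q)])
E
python3 dn.py 8 450 -60 260 8.5
```

```text
t 24.55 pos [461.77  74.28 232.14] F [-0.46  0.51 -0.66] joints [-0.29  0.31 -0.03  2.41  1.52  0.08 -0.24] 
ROW shift [  1.74 -16.56  -4.49] turn [ 0.19  3.04 -0.98]
```

```bash
python3 -m crank '[[1.7,-16.6,-4.5,0.2,3,-1,80],[1.7,-16.6,-4.5,0.2,3,-1,80],[1.7,-16.6,-4.5,0.2,3,-1,80],[1.7,-16.6,-4.5,0.2,3,-1,80],[1.7,-16.6,-4.5,0.2,3,-1,80],[1.7,-16.6,-4.5,0.2,3,-1,80],[1.7,-16.6,-4.5,0.2,3,-1,80],[1.7,-16.6,-4.5,0.2,3,-1,80]]' | head -1
python3 dn.py 8 435.5 -159 60 8.5
```

```text
time_s: 25.22
t 25.2167 pos [461.83 -27.56 251.78] F [ 1.12 -0.72 -2.09] joints [ 0.5   0.39 -0.76  2.1   0.51  0.65  1.07] 
ROW shift [  7.39 -15.72  23.55] turn [-0.12  1.16 -0.38]
```

```bash
python3 -m crank '[[7.4,-15.7,23.5,-0.1,1.2,-0.4,80],[7.4,-15.7,23.5,-0.1,1.2,-0.4,80],[7.4,-15.7,23.5,-0.1,1.2,-0.4,80],[7.4,-15.7,23.5,-0.1,1.2,-0.4,80],[7.4,-15.7,23.5,-0.1,1.2,-0.4,80],[7.4,-15.7,23.5,-0.1,1.2,-0.4,80],[7.4,-15.7,23.5,-0.1,1.2,-0.4,80],[7.4,-15.7,23.5,-0.1,1.2,-0.4,80]]' | head -1
python3 -m crank '[[0,0,0,0,0,0,80],[0,0,0,0,0,0,80]]' | head -1
python3 - <<'E'
from h import *
np.set_printoptions(precision=1,suppress=True)
c=camera("wrist")
for A,ce,m in blobs(c,(105,150,60),(125,255,255),3,100): print(A,ce,plane(c,ce,.013)*1e3)
E
python3 dn.py 6 435.5 -159 0 8.5
```

```text
time_s: 25.88
time_s: 26.05
3706 [252.1 197.1] [ 433.5 -160.7   13. ]
t 26.1 pos [ 436.68 -158.18   60.69] F [0.44 0.18 0.04] joints [ 0.54  0.77 -0.47  2.15  0.87  0.43  1.08] 
ROW shift [ 0.21 -0.08 10.11] turn [-0.04 -0.01  0.01]
```

```bash
python3 -m crank '[[2.2,-1.5,15,0,0,0,80],[0,0,20,0,0,0,80],[0,0,20,0,0,0,80],[0,0,20,0,0,0,80],[0,0,12,0,0,0,80],[0,0,0,0,0,0,80],[0,0,0,0,0,0,80]]'
python3 -m crank '[[0,0,5,0,0,0,80],[0,0,0,0,0,0,80]]'
python3 -m crank '[[0,0,4,0,0,0,80],[0,0,0,0,0,0,80]]'
```

```text
time_s: 26.68
eef_pos: [0.4353, -0.1606, -0.0252]
ee_rot: [0.0, -0.075, 0.997, -0.003]
force: [-0.2, 0.2, 0.4]
finger_gap: 0.936
grip_force: 0.0
time_s: 26.85
eef_pos: [0.4355, -0.1614, -0.0299]
ee_rot: [0.001, -0.074, 0.997, -0.003]
force: [0.2, -0.5, -0.2]
finger_gap: 0.936
grip_force: 0.0
time_s: 27.02
eef_pos: [0.4352, -0.1618, -0.0341]
ee_rot: [0.001, -0.074, 0.997, -0.003]
force: [-0.2, -0.2, -0.0]
finger_gap: 0.937
grip_force: 0.0
```

```bash
python3 -m crank '[[0,1,4,0,0,0,80],[0,0,2,0,0,0,80],[0,0,0,0,0,0,70],[0,0,0,0,0,0,64],[0,0,0,0,0,0,60],[0,0,0,0,0,0,60]]'
python3 -m crank '[[0,0,0,0,0,0,54],[0,0,0,0,0,0,50],[0,0,0,0,0,0,45],[0,0,0,0,0,0,40],[0,0,0,0,0,0,40],[0,0,0,0,0,0,40]]'
```

```text
time_s: 27.52
eef_pos: [0.4344, -0.1613, -0.0405]
ee_rot: [0.0, -0.074, 0.997, -0.003]
force: [0.9, -0.8, 0.3]
finger_gap: 0.696
grip_force: 0.0
time_s: 28.02
eef_pos: [0.4344, -0.1613, -0.0401]
ee_rot: [0.0, -0.074, 0.997, -0.003]
force: [-0.4, 0.3, 9.8]
finger_gap: 0.616
grip_force: 61.6
```

```bash
python3 -m crank '[[0,0,-5,0,0,0,40],[0,0,-10,0,0,0,40],[0,0,-20,0,0,0,40],[0,0,-25,0,0,0,40],[0,0,-25,0,0,0,40],[0,0,-25,0,0,0,40],[0,0,-25,0,0,0,40],[0,0,-15,0,0,0,40]]'
python3 - <<'E'
from h import *
np.set_printoptions(precision=1,suppress=True)
c=camera("wrist"); s=bot.read_state()["eef_pos"]; z=s[2]+.0401+.013
for A,ce,m in blobs(c,(105,150,60),(125,255,255),2,100):
    h=cv2.convexHull(np.argwhere(m)[:,::-1].astype(np.float32))[:,0]; W=np.array([plane(c,v,z)[:2] for v in h])*1e3
    print(A,ce,plane(c,ce,z)*1e3,s*1e3,W.min(0),W.max(0))
E
python3 dn.py 8 654 -62.5 110 8.5
```

```text
time_s: 28.68
eef_pos: [0.4343, -0.1604, 0.1113]
ee_rot: [0.001, -0.074, 0.997, -0.003]
force: [0.2, 0.2, -1.7]
finger_gap: 0.618
grip_force: 62.8
9678 [252.2 268.1] [ 431.5 -161.8  165.9] [ 435.5 -160.7  112.8] [ 404.5 -188.3] [ 461.6 -134.4]
t 28.7333 pos [ 435.55 -160.69  112.8 ] F [0.7  0.02 1.17] joints [ 0.65  0.69 -0.64  2.11  0.78  0.58  1.16] 
ROW shift [-28.82   8.12   0.38] turn [-0.05  0.03 -0.01]
```

```bash
python3 -m crank '[[-15,4,0,0,0,0,40],[-29,8.2,0,0,0,0,40],[-33,9.3,0,0,0,0,40],[-33,9.3,0,0,0,0,40],[-33,9.3,0,0,0,0,40],[-33,9.3,0,0,0,0,40],[-30,8.2,0,0,0,0,40],[-18,5,0,0,0,0,40]]'
python3 -m crank '[[-9,2.5,0,0,0,0,40],[0,0,0,0,0,0,40],[0,0,0,0,0,0,40]]' | sed -n 5,6p
python3 dn.py 4 656.5 -62 60 8.5
python3 - <<'E'
from h import *
np.set_printoptions(precision=1,suppress=True)
s=bot.read_state()["eef_pos"]
for n in("scene","side","wrist"):
    c=camera(n)
    for A,ce,m in blobs(c,(105,150,60),(125,255,255),6,60):
        h=cv2.convexHull(np.argwhere(m)[:,::-1].astype(np.float32))[:,0]; z=s[2]+.0401+.013; W=np.array([plane(c,v,z)[:2] for v in h])*1e3
        if abs(W.mean(0)-[654,-62]).max()<40: print("dish",n,A,W.min(0),W.max(0),(W.min(0)+W.max(0))/2)
    for A,ce,m in blobs(c,(5,90,90),(18,255,255),6,20):
        h=cv2.convexHull(np.argwhere(m)[:,::-1].astype(np.float32))[:,0]; W=np.array([plane(c,v,.08)[:2] for v in h])*1e3
        if abs(W.mean(0)-[654,-62]).max()<60: print("orange",n,A,W.min(0),W.max(0),(W.min(0)+W.max(0))/2)
E
```

```text
time_s: 29.4
eef_pos: [0.6489, -0.0628, 0.108]
ee_rot: [0.001, -0.075, 0.997, -0.002]
force: [0.0, 0.5, -0.7]
finger_gap: 0.618
grip_force: 62.8
finger_gap: 0.621
grip_force: 62.8
t 29.65 pos [653.99 -61.58 107.57] F [-0.94 -0.44 -0.89] joints [ 0.36  0.91 -0.67  1.52  0.65  0.95  1.2 ] 
ROW shift [-0.63 -0.16 11.89] turn [-0.08 -0.04  0.  ]
dish scene 130 [657.1 -82.9] [680.9 -32.7] [669.  -57.8]
orange scene 42 [ 607.3 -106.9] [622.  -53.1] [614.6 -80. ]
orange scene 30 [667.4 -55.7] [694.1 -11.7] [680.7 -33.7]
orange side 59 [ 606.  -114.5] [659.7 -19.1] [632.9 -66.8]
dish wrist 8857 [624.7 -90.8] [682.3 -36.1] [653.5 -63.5]
orange wrist 638 [ 604.2 -111.4] [688.5 -24.8] [646.3 -68.1]
orange wrist 83 [658.8 -20.6] [674.4 -16. ] [666.6 -18.3]
```

```bash
python3 -m crank '[[0,1.5,10,0,0,0,40],[0,0,18,0,0,0,40],[0,0,18,0,0,0,40],[0,0,10,0,0,0,40],[0,0,5,0,0,0,40],[0,0,0,0,0,0,40],[0,0,0,0,0,0,40]]' | sed -n '1,4p'
python3 -m crank '[[0,0,2,0,0,0,40],[0,0,0,0,0,0,40],[0,0,0,0,0,0,40]]'| sed -n '2,4p'
python3 -m crank '[[0,0,2,0,0,0,40],[0,0,0,0,0,0,40],[0,0,0,0,0,0,40]]'| sed -n '2,4p'
```

```text
time_s: 30.38
eef_pos: [0.6549, -0.0604, 0.0478]
ee_rot: [0.0, -0.074, 0.997, -0.003]
force: [1.2, 0.0, 0.5]
eef_pos: [0.6552, -0.0605, 0.0462]
ee_rot: [0.0, -0.074, 0.997, -0.003]
force: [0.3, -0.6, 0.0]
eef_pos: [0.6547, -0.0605, 0.0436]
ee_rot: [-0.0, -0.074, 0.997, -0.003]
force: [0.1, -0.2, 0.1]
```

```bash
python3 -m crank '[[0,0,2,0,0,0,40],[0,0,0,0,0,0,40],[0,0,0,0,0,0,40]]'| sed -n '2,4p'
python3 -m crank '[[0,0,1,0,0,0,40],[0,0,0,0,0,0,40],[0,0,0,0,0,0,40]]'| sed -n '2,4p'
python3 -m crank '[[0,0,1,0,0,0,40],[0,0,0,0,0,0,40],[0,0,0,0,0,0,40]]'| sed -n '2,4p'
```

```text
eef_pos: [0.6546, -0.0606, 0.0414]
ee_rot: [-0.0, -0.074, 0.997, -0.003]
force: [0.8, 0.7, -0.5]
eef_pos: [0.6547, -0.0606, 0.0405]
ee_rot: [-0.0, -0.074, 0.997, -0.003]
force: [0.0, 0.9, 0.1]
eef_pos: [0.6549, -0.0605, 0.0401]
ee_rot: [0.0, -0.074, 0.997, -0.003]
force: [-2.0, 0.0, 6.0]
```

Seated (6 N at the expected height); release and rise.

```bash
python3 -m crank '[[0,0,0,0,0,0,54],[0,0,0,0,0,0,57],[0,0,0,0,0,0,60],[0,0,0,0,0,0,63],[0,0,0,0,0,0,66],[0,0,0,0,0,0,66],[0,0,0,0,0,0,66]]' | tail -3
python3 -m crank '[[0,0,-4,0,0,0,66],[0,0,-12,0,0,0,66],[0,0,-20,0,0,0,66],[0,0,-25,0,0,0,66],[0,0,-25,0,0,0,66],[0,0,-20,0,0,0,66],[0,0,0,0,0,0,66],[0,0,0,0,0,0,66]]'
python3 - <<'E'
from h import *
np.set_printoptions(precision=1,suppress=True)
c=camera("wrist")
for lo,hi,z in(((105,150,60),(125,255,255),.093),((5,90,90),(18,255,255),.08)):
    for A,ce,m in blobs(c,lo,hi,4,60):
        h=cv2.convexHull(np.argwhere(m)[:,::-1].astype(np.float32))[:,0]; W=np.array([plane(c,v,z)[:2] for v in h])*1e3; print(A,W.min(0),W.max(0),(W.min(0)+W.max(0))/2,cv2.minAreaRect(W.astype(np.float32)))
# lever check seen from the side/scene not possible; finger/dish clear:
print(bot.read_state()["force"],bot.read_state()["grip_force"])
E
```

```text
force: [0.3, -0.5, 0.8]
finger_gap: 0.776
grip_force: 0.0
time_s: 32.88
eef_pos: [0.6559, -0.0597, 0.1479]
ee_rot: [0.002, -0.074, 0.997, -0.003]
force: [0.1, -0.4, -0.6]
finger_gap: 0.77
grip_force: 0.0
1462 [627.5 -88.2] [682.7 -34.6] [655.1 -61.4] ((655.248291015625, -61.53949737548828), (54.286128997802734, 53.23743438720703), 8.569893836975098)
994 [ 604.3 -111.5] [702.3 -13.6] [653.3 -62.5] ((653.2327880859375, -62.37714385986328), (86.2552490234375, 87.55915069580078), 8.540458679199219)
[-1.1  0.4 -0.4] 0.0
```

```bash
python3 -c "
from bench import bot; print(bot.sign_off())"
```

```text
the job is handed in; nothing more can be done
None
```

The lever was felt with a fingertip (about 4.7 N, against its stop) on the ON side, so the drive was left on. The blue-lidded dish now stands about 2 mm from the middle of the orange frame on the stage's glass, and the job is handed in at about 33 s.

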